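# Turn a batch of carved stone slips over from one slotted tray into its twin

## Robot

A 6-joint arm with a two-finger parallel gripper is mounted at the origin on the work surface. World frame = base frame: x ahead of the robot, y to its left, z up, the work surface at z = 0. Lengths are in m, angles in rad, forces in N, time in s.
With the tool pointing down it reaches from about 0.4 to 0.925 m from the base axis. Payload 12.5 kg.
Tool frame: the origin (TCP) lies on the mounting face of the last link; the fingertips stand ahead of it and the grasp point (between the pads) lies 171 mm ahead of it (r.tip_extent is the z of the fingertips in the tool frame, in m); z points along the fingers, y is the line along which they close (so a half turn about z gives the same grasp; the last joint's range is limited). The gripper opens to 95 mm and grips with 3 to 60 N. Pads are 20 mm wide; open, the fingers measure 119 mm over their backs; the gripper's body (75 mm by 180 mm) begins 59 mm behind the grasp point.
Start: joints at [0.995, 0.491, 1.559, -0, 1.092, -0.106], TCP at [0.283, 0.557, 0.405] pointing down, gripper open.
Joint ranges: [-3.1, 3.1], [-0.84, 2.19], [0.05, 2.79], [-1.13, 4.28], [0.06, 2.93], [-2.69, 2.69]. Speed limits (rad/s): [2.22, 2.22, 2.79, 3.14, 3.14, 3.14].

## Interface

Orientations are given as a unit quaternion [x, y, z, w].
In Python, from cell import r gives the robot as it stands.
- The arm moves only by the tool step_arm, never from a script. Its argument "series" is a list of rows, each a list of 3 entries, a list of its own where there are three numbers: the turn, a rotation vector about the tool's x, y, z in fractions of the full range, 1 being pi/2 rad, then the shift along the tool's x, y, z in shares of 750 mm (1.0 is 750 mm), then the closure, from 0 (fully open) to 1 (shut). A call has exactly 8 rows; each row is the pose to reach, as a shift and turn from the pose commanded when the call began, along the tool's axes at that moment; what a row does not reach only later rows make up. A row lasts 1/10 s, in which the tool goes at most 50 mm and 8.59 degrees, less where a joint would pass 70% of its speed; a pose out of reach is approached as far as the arm can. No shift or turn number may pass 1 either way. A call with a gripper value outside its range is refused whole. The fingers move at their own pace and stop on an object; the grip force is fixed at half the most. Time passes only in rows, so rows that repeat a pose let the fingers close, or fill a call up. It gives the time, the measured TCP pose, the force, the opening and the grip force at its end, in the units of the state.
- r.get_state(): the state, without advancing time (a new reading comes with each control period).
- r.capture(name): name is "scene" or "top" or "wrist"; returns a dict with "pixels" (420x560x3 uint8, red, green, blue), "range_z" (420x560 float32, m along the optical axis (not along the pixel's ray), 0 where there is no reading), "vfov" (degrees; the focal length in pixels is half the picture's height over the tangent of half this angle, whatever the lens; pixels are square), "cx", "cy" (the principal point, pixels), "world_to_cam" (4x4, takes a point from world to camera coordinates). Camera axes: x right, y up, looking along -z (the intrinsics and any distortion apply to the point x, -y, -z); pixel columns grow to the right and rows downward; lengths in m; the calibration is good to about 2 mm. A picture is of the moment at which its call begins.
- r.sign_off(): hands the job in; it is judged then, once.
The state is a dict: "clock": time; "q": joint angles; "dq": joint speeds; "tau": joint torques, N m; "eef_pos": TCP position; "orientation": TCP orientation; "contact_force": force on the tool from outside, world axes, zero at the start; "moment": the same for the moment, N m; "opening": opening from 0.0 (shut) to 1.0 (fully open); "finger_force": force on a finger pad.
Only numpy, scipy, OpenCV 4.12 (cv2) and the standard library are available. Lean on these libraries where they do the work, as an engineer would, in place of code of your own. Each camera call takes 0.05 s, during which the arm holds its last target. There are 200 camera calls.

## Task

Stand every stone slip in the open slotted tray, one to a slot and carved edge up. Then turn the whole batch over in one go: set the empty twin tray face-down on top of the loaded one, turn the pair upside-down onto the bench keeping it closed, lift the first tray off and leave it flat on the bench beside, so that the slips stand in the twin tray with the carved edge down. Finally put the aluminium cover on the loaded tray, seated square and level on its rim; leave the hammer, the stone offcut and the rotary handpiece where they lie.

Things in the scene. Friction and masses are not known exactly. Their poses are not given: they have to be found in the camera images.
- tray: grey plastic slotted tray, open side up, 66 (x) by 54 (y) by 22 mm high, 0.09 kg. Origin: centre of its underside; z points out of its open side. On a 7 mm floor, four slots 15 mm deep, each 42 mm long along y and 11.5 mm wide, centred at x = -21.75, -7.25, 7.25, 21.75 mm, with 1.5 mm chamfered mouths. The same after a half turn about z.
- empty: its empty twin, open side down at the start. Origin: centre of its open face; z points out of its closed underside (up at the start, down once turned over); y along the slots. Closed on the first tray its origin is 22 mm above the first's; the pair is 44 mm high, held only by slips and hand, slips with 2 mm play in height. It also stands by itself on a side (66 mm high on 54 by 44).
- slip1: pinkish stone slip, 9 (x) by 37 (y) by 28 mm high (z), 26 g, standing on its plain edge at the start, its upper edge carved with a dark groove and notches. Origin: centre of the plain edge; z points to the carved edge. In a slot it stands 13 mm proud of the tray's rim. Two to four slips are there; the others are absent.
- slip2: pinkish stone slip, 9 (x) by 37 (y) by 28 mm high (z), 26 g, standing on its plain edge at the start, its upper edge carved with a dark groove and notches. Origin: centre of the plain edge; z points to the carved edge. In a slot it stands 13 mm proud of the tray's rim. Two to four slips are there; the others are absent.
- slip3: pinkish stone slip, 9 (x) by 37 (y) by 28 mm high (z), 26 g, standing on its plain edge at the start, its upper edge carved with a dark groove and notches. Origin: centre of the plain edge; z points to the carved edge. In a slot it stands 13 mm proud of the tray's rim. Two to four slips are there; the others are absent.
- slip4: pinkish stone slip, 9 (x) by 37 (y) by 28 mm high (z), 26 g, standing on its plain edge at the start, its upper edge carved with a dark groove and notches. Origin: centre of the plain edge; z points to the carved edge. In a slot it stands 13 mm proud of the tray's rim. Two to four slips are there; the others are absent.
- cover: aluminium cover, 76 (x) by 64 (y) by 29 mm, open below, 0.16 kg; on top a black knob, 26 mm wide, from 39 to 63 mm above the origin. Origin: centre of its lower edge. A 6 mm skirt (70 by 58 inside) goes round the outside of the tray and an inner ledge rests on its rim: seated, its origin is 16 mm above the bench. Inside 59 by 46 mm, clear of the slips. Its x along the tray's x, either way.
- hammer: bystander: hammer with a wooden handle, 260 mm long along its x, its steel head (90 mm wide along y) 117 mm from the origin towards +x, lying on the bench, not to be moved; origin under its middle
- offcut: bystander: pink stone offcut, about 90 by 55 by 46 mm, not to be moved; origin under its centre
- handpiece: bystander: black rotary handpiece, 170 mm long along its x (from -55 to +115 mm of the origin) and 24 mm thick, not to be moved; origin under its grip
Not all that is in view belongs to the job. What is shaped like the slip1 but green is not meant.

How it is judged:
On the way, in this order (a step that is already met when the one before it is completed fails the run):
1. every slip stands in a slot of the first tray, carved edge up (x of slip1 in the frame of tray between -0.027 and 0.027 m and y of slip1 in the frame of tray between -0.007 and 0.007 m and z of slip1 in the frame of tray between 0.003 and 0.0105 m and angle between each of slip1, slip2, slip3, slip4's own z axis and vertical below 0.2 rad and angle between the y axis of each of slip1, slip2, slip3, slip4 and the y axis of tray, either way round below 0.15 rad and x of slip2 in the frame of tray between -0.027 and 0.027 m and y of slip2 in the frame of tray between -0.007 and 0.007 m and z of slip2 in the frame of tray between 0.003 and 0.0105 m and x of slip3 in the frame of tray between -0.027 and 0.027 m and y of slip3 in the frame of tray between -0.007 and 0.007 m and z of slip3 in the frame of tray between 0.003 and 0.0105 m and x of slip4 in the frame of tray between -0.027 and 0.027 m and y of slip4 in the frame of tray between -0.007 and 0.007 m and z of slip4 in the frame of tray between 0.003 and 0.0105 m and angle between tray's own z axis and vertical below 0.1 rad), for 0.3 s.
2. the twin tray lies closed, face-down, on the loaded tray (all of step 1 and x of empty in the frame of tray between -0.006 and 0.006 m and y of empty in the frame of tray between -0.006 and 0.006 m and z of empty in the frame of tray between 0.019 and 0.0255 m and angle between the z axis of empty and the z axis of tray, either way round below 0.08 rad), for 0.3 s.
3. the closed pair stands upside-down on the bench with the slips between (x of empty in the frame of tray between -0.006 and 0.006 m and y of empty in the frame of tray between -0.006 and 0.006 m and z of empty in the frame of tray between 0.019 and 0.0255 m and angle between the z axis of empty and the z axis of tray, either way round below 0.08 rad and angle between tray's own z axis and vertical above 3.04 rad and height (world z) of empty below 0.026 m and x of slip1 in the frame of empty between -0.027 and 0.027 m and y of slip1 in the frame of empty between -0.007 and 0.007 m and z of slip1 in the frame of empty between -0.0175 and -0.0095 m and angle between each of slip1, slip2, slip3, slip4's own z axis and vertical above 2.94 rad and angle between the y axis of each of slip1, slip2, slip3, slip4 and the y axis of empty, either way round below 0.15 rad and x of slip2 in the frame of empty between -0.027 and 0.027 m and y of slip2 in the frame of empty between -0.007 and 0.007 m and z of slip2 in the frame of empty between -0.0175 and -0.0095 m and x of slip3 in the frame of empty between -0.027 and 0.027 m and y of slip3 in the frame of empty between -0.007 and 0.007 m and z of slip3 in the frame of empty between -0.0175 and -0.0095 m and x of slip4 in the frame of empty between -0.027 and 0.027 m and y of slip4 in the frame of empty between -0.007 and 0.007 m and z of slip4 in the frame of empty between -0.0175 and -0.0095 m), for 0.3 s.
4. the first tray is lifted off and away, the slips stand in the twin (horizontal distance between tray and empty above 0.085 m and x of slip1 in the frame of empty between -0.027 and 0.027 m and y of slip1 in the frame of empty between -0.007 and 0.007 m and z of slip1 in the frame of empty between -0.0175 and -0.0095 m and angle between each of slip1, slip2, slip3, slip4's own z axis and vertical above 2.94 rad and angle between the y axis of each of slip1, slip2, slip3, slip4 and the y axis of empty, either way round below 0.15 rad and x of slip2 in the frame of empty between -0.027 and 0.027 m and y of slip2 in the frame of empty between -0.007 and 0.007 m and z of slip2 in the frame of empty between -0.0175 and -0.0095 m and x of slip3 in the frame of empty between -0.027 and 0.027 m and y of slip3 in the frame of empty between -0.007 and 0.007 m and z of slip3 in the frame of empty between -0.0175 and -0.0095 m and x of slip4 in the frame of empty between -0.027 and 0.027 m and y of slip4 in the frame of empty between -0.007 and 0.007 m and z of slip4 in the frame of empty between -0.0175 and -0.0095 m), for 0.2 s.
At the end, for the whole second after the job is handed in: Slips carved edge down on the twin's slot floors (4 mm, 0.2 rad); twin open side up on the bench; first tray flat on the bench, centre 85 mm or more from the twin's; cover on the twin's rim, centred within 3.5 mm, seated height within 2.5 mm, level 0.05 rad, square 0.12 rad; all at rest (all of step 4 and angle between empty's own z axis and vertical above 3.06 rad and height (world z) of empty between 0.018 and 0.026 m and height (world z) of tray between -0.004 and 0.027 m and (angle between tray's own z axis and vertical below 0.08 rad or angle between tray's own z axis and vertical above 3.06 rad) and x of cover in the frame of empty between -0.0035 and 0.0035 m and y of cover in the frame of empty between -0.0035 and 0.0035 m and z of cover in the frame of empty between 0.0035 and 0.0085 m and angle between cover's own z axis and vertical below 0.05 rad and angle between the x axis of cover and the x axis of empty, either way round below 0.12 rad and linear speed of each of tray, empty, cover below 0.02 m/s); the robot touches nothing.
It fails at once if the hammer is moved more than 30 mm (distance of hammer from where it was at the start of the episode above 0.03 m).
It fails at once if the offcut is moved more than 30 mm (distance of offcut from where it was at the start of the episode above 0.03 m).
It fails at once if the handpiece is moved more than 30 mm (distance of handpiece from where it was at the start of the episode above 0.03 m).
Of slip1, slip2, slip3, slip4 only 2 to 4 are there at a start; the rules pass over those that are not, and their reading is None.
At some moment in a run one of cover may be knocked a few centimetres aside while the robot is not near it.
It also fails if it takes over 210 s, if anything falls off the work surface, if the arm or the gripper's body presses on something with over 40 N, if the wrist force passes 120 N, or if a joint passes its speed limit or range.

## Working session

There is one attempt and no reset: what is moved stays moved. The work goes in short steps, Python scripts to look and compute and a tool call to move; the robot and the scene stay as the last step left them, time stands still between calls to the robot, and variables do not carry over. Pictures are saved under pics/ and viewed, at most 15 in all, crops included, and the job is handed in when it is done.

Besides the shell and the picture viewer there is one more tool, called after ">>>" in YAML: its name, and indented under it one key for each argument. step_arm: Moves the arm, as the interface text tells. Its arguments: {"type":"object","properties":{"series":{"type":"array"}},"required":["series"]}

```bash
ls; mkdir -p pics; cat > h.py <<'E'
import numpy as np, cv2
from cell import r
from scipy.spatial.transform import Rotation as R
def cap(n,save=None):
    c=r.capture(n)
    if save: cv2.imwrite(f'pics/{save}.png',c['pixels'][:,:,::-1])
    return c
def K(c):
    H=c['pixels'].shape[0]; f=H/2/np.tan(np.radians(c['vfov'])/2); return f,c['cx'],c['cy']
def cloud(c):
    f,cx,cy=K(c); z=c['range_z']; h,w=z.shape; u,v=np.meshgrid(np.arange(w),np.arange(h))
    p=np.stack([(u-cx)/f*z,-(v-cy)/f*z,-z],-1); T=np.linalg.inv(c['world_to_cam'])
    P=p@T[:3,:3].T+T[:3,3]; P[z==0]=np.nan; return P
def ray(c,u,v,h):
    f,cx,cy=K(c); T=np.linalg.inv(c['world_to_cam']); u=np.asarray(u,float); v=np.asarray(v,float)
    d=np.stack([(u-cx)/f,-(v-cy)/f,-np.ones_like(u)],-1)@T[:3,:3].T; o=T[:3,3]
    return o+d*((h-o[2])/d[...,2])[...,None]
E
python3 - <<'E'
from h import *
for n in ['scene','top','wrist']:
    c=cap(n,n+'0'); print(n,c['vfov'],c['cx'],c['cy'],[k for k in c],np.round(np.linalg.inv(c['world_to_cam'])[:3],3).tolist(),(c['range_z']>0).mean())
s=r.get_state(); print(s, r.tip_extent)
E
```

```text
pics
scene 52.365379629606764 283.2856284280265 202.4948228527149 ['pixels', 'range_z', 'vfov', 'cx', 'cy', 'world_to_cam'] [[0.861, -0.329, 0.388, 0.981], [0.508, 0.533, -0.677, -0.679], [0.016, 0.78, 0.626, 0.627]] 0.9923639455782313
top 46.18979808339775 270.3803593842559 201.52381875015882 ['pixels', 'range_z', 'vfov', 'cx', 'cy', 'world_to_cam'] [[-0.025, 0.983, -0.18, 0.398], [-1.0, -0.023, 0.015, -0.016], [0.011, 0.18, 0.984, 1.17]] 0.9960501700680272
wrist 64.6533071966087 271.28096655801795 209.50631561806316 ['pixels', 'range_z', 'vfov', 'cx', 'cy', 'world_to_cam'] [[0.452, -0.864, -0.222, 0.221], [0.892, 0.437, 0.114, 0.588], [-0.002, -0.249, 0.968, 0.384]] 0.9958503401360544
{'clock': 0.15, 'q': array([ 9.95370534e-01,  4.91410709e-01,  1.55930837e+00,  1.73194998e-05,
        1.09173663e+00, -1.05595349e-01]), 'dq': array([ 0.00051967, -0.00288397, -0.00182382,  0.00118791,  0.00070228,
       -0.00062885]), 'tau': array([ 2.52960883e-03, -6.12897778e+01, -2.58279508e+01,  6.92608044e-02,
        4.73637704e-02, -9.93686081e-05]), 'eef_pos': array([0.28292282, 0.55727085, 0.40430275]), 'orientation': array([ 2.32764400e-01,  9.72533057e-01, -4.04183217e-04, -1.51357932e-04]), 'contact_force': array([ 0.46474833, -0.24558385, -1.53549754]), 'moment': array([-0.0328104 ,  0.01849918, -0.02237068]), 'finger_force': 0.0, 'opening': 0.9983994090581213} 0.1901
```

View pics/top0.png

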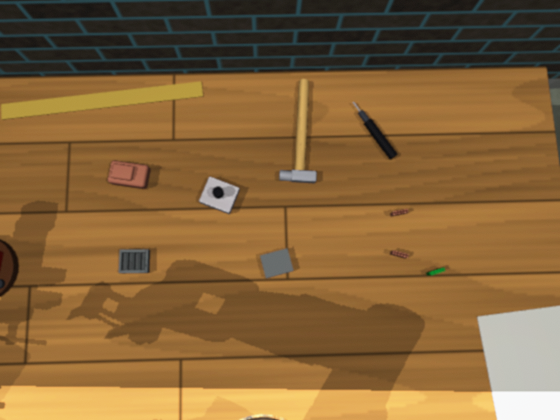

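View pics/scene0.png

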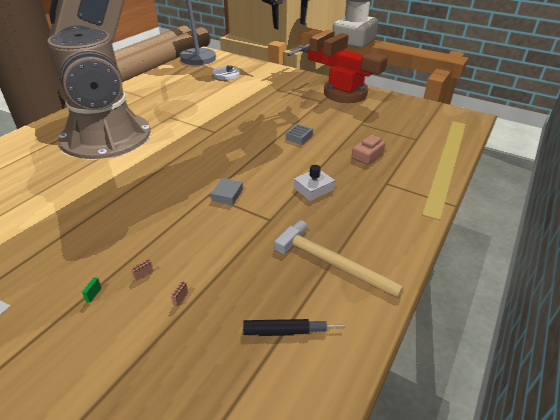

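The top view shows tray (134,261), face-down twin (277,263), cover with knob (219,194), and pink slips at (400,212) and (399,253). Lookalikes are the green slip (437,271), which is a decoy, and the pink offcut (128,174), a bystander. The scene view agrees: two pink slips at (142,270) and (180,293), with the green one at (92,290).

```bash
cat > m.py <<'E'
from h import *
c=cap('top'); P=cloud(c)
print('bench z', [np.round(P[v,u],3).tolist() for u,v in [(60,200),(200,300),(330,300),(450,230),(350,240)]])
for n,(u,v,w) in dict(tray=(134,261,24),empty=(277,263,26),cover=(219,194,30),s1=(400,212,18),s2=(399,253,16),green=(437,271,16),off=(128,174,30)).items():
    Q=P[v-w:v+w,u-w:u+w]; Z=Q[...,2]; m=Z>0.010
    k,l,st,ce=cv2.connectedComponentsWithStats(m.astype(np.uint8)); i=1+np.argmax(st[1:,4]); m=l==i
    hz=np.nanpercentile(Z[m],95)
    if n=='cover': t=m&(abs(Z-0.029)<.009)
    else: t=m&(Z>hz-.006)
    pts=Q[t][:,:2].astype(np.float32); b=cv2.minAreaRect(pts*1000)
    print(n,m.sum(),t.sum(),round(float(hz),4),np.round(b[0],1),np.round(b[1],1),round(b[2],1))
s=cap('wrist')
E
python3 m.py
python3 - <<'E'
from h import *
c=cv2.imread('pics/top0.png')
a=cv2.resize(c[195:285,375:465],None,fx=5,fy=5,interpolation=cv2.INTER_CUBIC); b=cv2.resize(c[235:285,105:155],None,fx=6,fy=6,interpolation=cv2.INTER_CUBIC)
o=np.zeros((450,760,3),np.uint8); o[:,:450]=a; o[:300,460:]=b; cv2.imwrite('pics/crop1.png',o)
E
```

```text
bench z [[0.627, 0.472, 0.0], [0.382, 0.136, -0.001], [0.375, -0.167, 0.004], [0.532, -0.462, 0.003], [0.513, -0.221, 0.005]]
tray 454 303 0.0254 [476.4 286.8] [66.5 53.3] 88.7
empty 668 554 0.0259 [463.3 -43.7] [54.1 66. ] 13.4
cover 904 762 0.0632 [627.   87.8] [76.5 64.2] 67.1
s1 79 60 0.0311 [ 575.6 -338.5] [ 9.1 37.8] 8.1
s2 85 59 0.032 [ 477.2 -330.7] [36.8  9.2] 73.9
green 80 55 0.0321 [ 434.8 -413.6] [ 8.8 36.4] 18.4
off 941 280 0.048 [682.8 312.1] [49.4 36.2] 84.0
```

View pics/crop1.png

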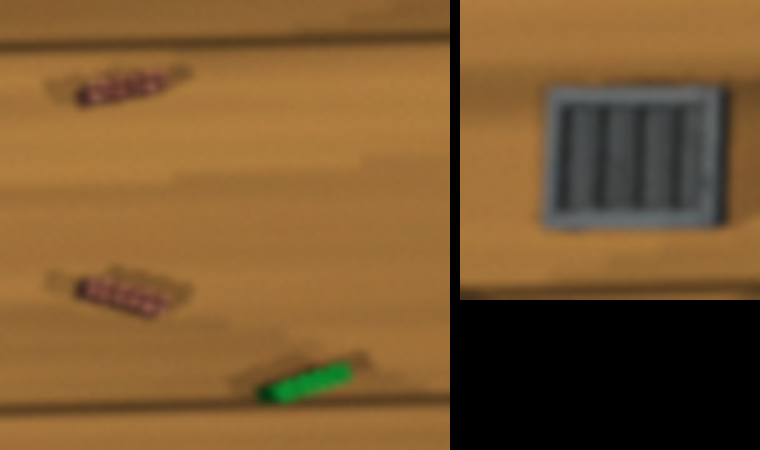

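The crop confirms two pink, notched slips on edge at crop (125,88) and (125,297). The green one at (305,380) is the decoy. The tray's slots run along image-vertical, which is world x. First I go above slip 1.

```bash
cat > g.py <<'E'
from h import *
def Rt(psi,tilt=0,flip=0):
    "closing (tool y) bearing psi deg, tool down; tilt = deg about tool y afterwards"
    b=np.radians(psi); y=np.array([np.cos(b),np.sin(b),0]); z=np.array([0,0,-1.]); x=np.cross(y,z)
    return R.from_matrix(np.stack([x,y,z],1))*R.from_rotvec([0,tilt,0],degrees=True)
def go(g,psi=None,tilt=0,ahead=.171,Rs=None,ps=None,q=None):
    s=r.get_state(); R0=R.from_quat(s['orientation']) if Rs is None else Rs; p0=s['eef_pos'] if ps is None else ps
    best=None
    for k in (0,180):
        Rq=Rt(psi+k,tilt); d=(R0.inv()*Rq)
        if best is None or d.magnitude()<best[0].magnitude(): best=(d,Rq)
    d,Rq=best; p=np.array(g)-ahead*Rq.apply([0,0,1])
    sh=R0.inv().apply(p-p0)*1000
    print('turn',np.round(d.as_rotvec(degrees=True),1),'shift',np.round(sh,1),'|',round(np.linalg.norm(sh)),'mm'); return Rq,p
def st():
    s=r.get_state(); Rm=R.from_quat(s['orientation']).as_matrix()
    print('t',round(s['clock'],2),'q',np.round(s['q'],3),'tcp',np.round(s['eef_pos'],4),'tool y bearing',round(np.degrees(np.arctan2(Rm[1,1],Rm[0,1])),1),'z',np.round(Rm[:,2],3),'F',np.round(s['contact_force'],1),'op',round(s['opening'],3),'ff',round(s['finger_force'],1)); return s
E
python3 -c "
from g import *
st(); go([.5756,-.3385,.12],8.1)"
```

```text
t 0.25 q [ 0.995  0.491  1.559  0.     1.092 -0.106] tcp [0.2829 0.5573 0.4045] tool y bearing 63.1 z [-0. -0. -1.] F [-0.4 -0.2 -0.3] op 1.0 ff 0.0
turn [-0.  0. 55.] shift [-666.5 -666.1  113.8] | 949 mm
```

Units first: shifts go in shares of 750 mm and turns go in shares of pi/2 rad. So -280 mm / 750 = -0.3733, 45 mm / 750 = 0.06.

>>> step_arm:
  series:
    - [[0,0,0],[-0.3733,-0.3733,0.06],0]
    - [[0,0,0],[-0.3733,-0.3733,0.06],0]
    - [[0,0,0],[-0.3733,-0.3733,0.06],0]
    - [[0,0,0],[-0.3733,-0.3733,0.06],0]
    - [[0,0,0],[-0.3733,-0.3733,0.06],0]
    - [[0,0,0],[-0.3733,-0.3733,0.06],0]
    - [[0,0,0],[-0.3733,-0.3733,0.06],0]
    - [[0,0,0],[-0.3733,-0.3733,0.06],0]

```text
clock: 1.05
eef_pos: [0.406, 0.179, 0.3597]
orientation: [0.233, 0.973, 0.0, 0.0]
contact_force: [1.2, 1.5, -0.3]
opening: 1.0
finger_force: 0.0
```

In the tool's units: -280 mm / 750 = -0.3733, 45 mm / 750 = 0.06.

>>> step_arm:
  series:
    - [[0,0,0],[-0.3733,-0.3733,0.06],0]
    - [[0,0,0],[-0.3733,-0.3733,0.06],0]
    - [[0,0,0],[-0.3733,-0.3733,0.06],0]
    - [[0,0,0],[-0.3733,-0.3733,0.06],0]
    - [[0,0,0],[-0.3733,-0.3733,0.06],0]
    - [[0,0,0],[-0.3733,-0.3733,0.06],0]
    - [[0,0,0],[-0.3733,-0.3733,0.06],0]
    - [[0,0,0],[-0.3733,-0.3733,0.06],0]

```text
clock: 1.85
eef_pos: [0.529, -0.1979, 0.3145]
orientation: [0.233, 0.972, 0.0, 0.0]
contact_force: [0.6, 0.4, -0.8]
opening: 0.998
finger_force: 0.0
```

In the tool's units: -106 mm / 750 = -0.1413, 24 mm / 750 = 0.032, 55 degrees / 90 = 0.6111.

>>> step_arm:
  series:
    - [[0,0,0.6111],[-0.1413,-0.1413,0.032],0]
    - [[0,0,0.6111],[-0.1413,-0.1413,0.032],0]
    - [[0,0,0.6111],[-0.1413,-0.1413,0.032],0]
    - [[0,0,0.6111],[-0.1413,-0.1413,0.032],0]
    - [[0,0,0.6111],[-0.1413,-0.1413,0.032],0]
    - [[0,0,0.6111],[-0.1413,-0.1413,0.032],0]
    - [[0,0,0.6111],[-0.1413,-0.1413,0.032],0]
    - [[0,0,0.6111],[-0.1413,-0.1413,0.032],0]

```text
clock: 2.65
eef_pos: [0.5753, -0.3381, 0.2905]
orientation: [0.656, 0.755, 0.0, -0.0]
contact_force: [0.5, -0.3, 1.2]
opening: 1.0
finger_force: 0.0
```

```bash
cat > slip.py <<'E'
from g import *
import sys
def slips(c,zt=.028,lo=.012,hi=.05):
    P=cloud(c); hsv=cv2.cvtColor(c['pixels'],cv2.COLOR_RGB2HSV); Z=P[...,2]
    m=((Z>lo)&(Z<hi)).astype(np.uint8); k,l,stt,ce=cv2.connectedComponentsWithStats(m)
    for i in range(1,k):
        if stt[i,4]<40: continue
        q=l==i; t=q&(Z>np.nanpercentile(Z[q],95)-.006); pts=P[t][:,:2].astype(np.float32)
        b=cv2.minAreaRect(pts*1000); h=np.median(hsv[q],0)
        if max(b[1])>100: continue
        print(stt[i,4],'px',np.round(ce[i]),'rect',np.round(b[0],1),np.round(b[1],1),round(b[2],1),'ztop',np.round(np.nanpercentile(Z[q],90),4),'hsv',h)
if __name__=='__main__':
    st(); slips(cap('wrist','w1'))
E
python3 slip.py; python3 -c "
from g import *
go([.5756,-.3385,.12],8.1)"
```

```text
t 2.65 q [-0.63   0.67   1.556  0.     0.916 -0.771] tcp [ 0.5753 -0.3381  0.2905] tool y bearing 8.0 z [-0.  0. -1.] F [ 0.5 -0.3  1.2] op 1.0 ff 0.0
876 px [146. 190.] rect [ 477.6 -331.7] [37.1  9.4] 73.8 ztop 0.0285 hsv [  9. 100. 100.]
3734 px [500. 211.] rect [ 753.6 -310.9] [95.9 21.4] 33.0 ztop 0.0236 hsv [130.  16.  45.]
609 px [272. 217.] rect [ 575.9 -339. ] [ 9.  37.3] 8.4 ztop 0.0286 hsv [  9. 105. 148.]
turn [-0.  -0.   0.1] shift [-0.5  0.3 -0.4] | 1 mm
```

In the tool's units: 83.4 mm / 750 = 0.1112, 50 mm / 750 = 0.0667.

>>> step_arm:
  series:
    - [[0,0,0],[-0.0013,0.0007,0.0667],0.6]
    - [[0,0,0],[-0.0013,0.0007,0.1112],0.6]
    - [[0,0,0],[-0.0013,0.0007,0.1112],0.6]
    - [[0,0,0],[-0.0013,0.0007,0.1112],1]
    - [[0,0,0],[-0.0013,0.0007,0.1112],1]
    - [[0,0,0],[-0.0013,0.0007,0.1112],1]
    - [[0,0,0],[-0.0013,0.0007,0.1112],1]
    - [[0,0,0],[-0.0013,0.0007,0.1112],1]

```text
clock: 3.5
eef_pos: [0.576, -0.339, 0.2082]
orientation: [0.655, 0.755, 0.0, 0.001]
contact_force: [0.3, 0.7, 0.7]
opening: 0.385
finger_force: 0.0
```

In the tool's units: -100 mm / 750 = -0.1333, -70 mm / 750 = -0.0933.

>>> step_arm:
  series:
    - [[0,0,0],[0,0,0],1]
    - [[0,0,0],[0,0,0],1]
    - [[0,0,0],[0,0,0],1]
    - [[0,0,0],[0,0,-0.0267],1]
    - [[0,0,0],[0,0,-0.0933],1]
    - [[0,0,0],[0,0,-0.1333],1]
    - [[0,0,0],[0,0,-0.1333],1]
    - [[0,0,0],[0,0,-0.1333],1]

```text
clock: 4.3
eef_pos: [0.5757, -0.3388, 0.3076]
orientation: [0.656, 0.755, 0.0, 0.0]
contact_force: [-0.6, 0.6, -0.8]
opening: 0.089
finger_force: 29.9
```

```bash
python3 - <<'E'
from g import *
st(); c=cap('wrist','w2'); go([.4764,.2868,.15],88.7)
E
```

```text
t 4.3 q [-0.631  0.651  1.541  0.     0.949 -0.772] tcp [ 0.5757 -0.3388  0.3076] tool y bearing 8.1 z [ 0.001 -0.    -1.   ] F [-0.6  0.6 -0.8] op 0.089 ff 29.9
turn [ -0.   -0.1 -80.6] shift [633.3 -10.3 -14. ] | 634 mm
```

View pics/w2.png

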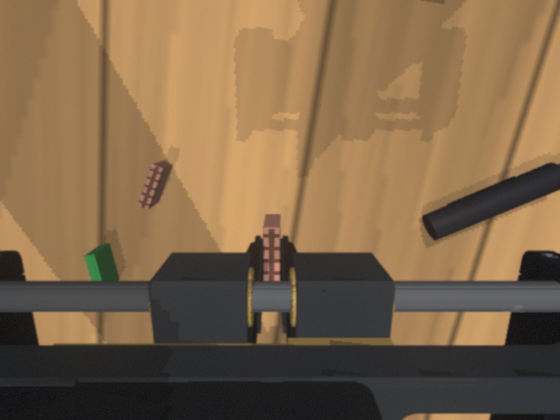

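The slip is held at (272,240). The other pink slip is at (152,185) and the green decoy at (101,262). Moving over the tray.

In the tool's units: 385 mm / 750 = 0.5133, -10 mm / 750 = -0.0133, -40 degrees / 90 = -0.4444.

>>> step_arm:
  series:
    - [[0,0,-0.4444],[0.5133,-0.008,-0.0133],1]
    - [[0,0,-0.4444],[0.5133,-0.008,-0.0133],1]
    - [[0,0,-0.4444],[0.5133,-0.008,-0.0133],1]
    - [[0,0,-0.4444],[0.5133,-0.008,-0.0133],1]
    - [[0,0,-0.4444],[0.5133,-0.008,-0.0133],1]
    - [[0,0,-0.4444],[0.5133,-0.008,-0.0133],1]
    - [[0,0,-0.4444],[0.5133,-0.008,-0.0133],1]
    - [[0,0,-0.4444],[0.5133,-0.008,-0.0133],1]

```text
clock: 5.15
eef_pos: [0.5148, 0.0439, 0.3161]
orientation: [0.357, 0.934, -0.0, -0.001]
contact_force: [0.3, -0.2, -0.3]
opening: 0.092
finger_force: 29.9
```

```bash
python3 - <<'E'
from g import *
st(); go([.4764,.2868,.17],88.7)
E
```

```text
t 5.15 q [-0.043  0.456  1.918  0.     0.77  -0.883] tcp [0.5148 0.0439 0.3161] tool y bearing 48.1 z [-0.003  0.    -1.   ] F [ 0.3 -0.2 -0.3] op 0.092 ff 29.9
turn [ -0.   -0.2 -40.6] shift [190.8 155.3 -24.7] | 247 mm
```

In the tool's units: 190.8 mm / 750 = 0.2544, 155.3 mm / 750 = 0.2071, -40.6 degrees / 90 = -0.4511.

>>> step_arm:
  series:
    - [[0,0,-0.4511],[0.2544,0.2071,-0.0333],1]
    - [[0,0,-0.4511],[0.2544,0.2071,-0.0333],1]
    - [[0,0,-0.4511],[0.2544,0.2071,-0.0333],1]
    - [[0,0,-0.4511],[0.2544,0.2071,-0.0333],1]
    - [[0,0,-0.4511],[0.2544,0.2071,-0.0333],1]
    - [[0,0,-0.4511],[0.2544,0.2071,-0.0333],1]
    - [[0,0,-0.4511],[0.2544,0.2071,-0.0333],1]
    - [[0,0,-0.4511],[0.2544,0.2071,-0.0333],1]

```text
clock: 5.95
eef_pos: [0.4777, 0.2836, 0.3413]
orientation: [0.012, 1.0, -0.0, -0.001]
contact_force: [-0.0, -0.5, -0.3]
opening: 0.094
finger_force: 29.9
```

```bash
python3 - <<'E'
from g import *
st(); c=cap('wrist','w3'); P=cloud(c); Z=P[...,2]
m=((Z>.013)&(Z<.03)).astype(np.uint8)
k,l,s,ce=cv2.connectedComponentsWithStats(m)
for i in range(1,k):
    if s[i,4]<300: continue
    t=(l==i)&(Z>.018); b=cv2.minAreaRect(P[t][:,:2].astype(np.float32)*1000); print(s[i],np.round(ce[i]),np.round(b[0],1),np.round(b[1],1),round(b[2],1),np.nanmedian(Z[t]))
E
```

```text
t 5.95 q [ 0.417  0.468  1.801 -0.     0.874 -1.129] tcp [0.4777 0.2836 0.3413] tool y bearing 88.6 z [-0.002 -0.001 -1.   ] F [-0.  -0.5 -0.3] op 0.094 ff 29.9
[ 240  171   73   59 1979] [277. 198.] [476.7 287.5] [66.2 54.8] 89.0 0.021287313273279318
[  47  312   88   33 2096] [ 87. 329.] [614.4  93.6] [76.7 38.4] 68.4 0.02827235306552836
```

View pics/w3.png

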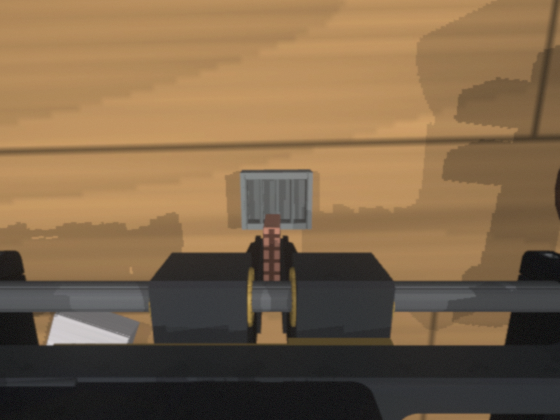

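The tray sits at (276,200) in the wrist view with the held slip pointing at it. I use the outer slots, the first at +21.75 mm.

```bash
python3 - <<'E'
from g import *
go([.4770,.3089,.2445-.171],88.9)
E
```

```text
turn [-0.  -0.1 -0.3] shift [ 1.4 25.6 97. ] | 100 mm
```

In the tool's units: 97 mm / 750 = 0.1293, 25.6 mm / 750 = 0.0341, -0.3 degrees / 90 = -0.0033.

>>> step_arm:
  series:
    - [[0,0,-0.0033],[0.0019,0.0341,0.0533],1]
    - [[0,0,-0.0033],[0.0019,0.0341,0.1067],1]
    - [[0,0,-0.0033],[0.0019,0.0341,0.1293],1]
    - [[0,0,-0.0033],[0.0019,0.0341,0.1293],1]
    - [[0,0,-0.0033],[0.0019,0.0341,0.1293],1]
    - [[0,0,-0.0033],[0.0019,0.0341,0.1293],1]
    - [[0,0,-0.0033],[0.0019,0.0341,0.1293],1]
    - [[0,0,-0.0033],[0.0019,0.0341,0.1293],1]

```text
clock: 6.8
eef_pos: [0.4769, 0.3099, 0.2463]
orientation: [0.009, 1.0, 0.0, 0.001]
contact_force: [0.3, -0.2, 0.2]
opening: 0.089
finger_force: 29.9
```

In the tool's units: 29 mm / 750 = 0.0387, 26 mm / 750 = 0.0347.

>>> step_arm:
  series:
    - [[0,0,0],[0,0,0.0067],1]
    - [[0,0,0],[0,0,0.0133],1]
    - [[0,0,0],[0,0,0.0187],1]
    - [[0,0,0],[0,0,0.024],1]
    - [[0,0,0],[0,0,0.0293],1]
    - [[0,0,0],[0,0,0.0347],1]
    - [[0,0,0],[0,0,0.0387],1]
    - [[0,0,0],[0,0,0.0387],1]

```text
clock: 7.6
eef_pos: [0.477, 0.3104, 0.218]
orientation: [0.009, 1.0, 0.001, 0.001]
contact_force: [-3.5, -0.4, 20.2]
opening: 0.092
finger_force: 30.0
```

```bash
python3 - <<'E'
from g import *
st(); c=cap('wrist'); cv2.imwrite('pics/w4.png',cv2.resize(c['pixels'][130:330,150:400,::-1],None,fx=3,fy=3))
E
```

```text
t 7.6 q [ 4.610e-01  6.630e-01  1.858e+00  1.000e-03  6.180e-01 -1.093e+00] tcp [0.477  0.3104 0.218 ] tool y bearing 89.0 z [ 0.002  0.002 -1.   ] F [-3.5 -0.4 20.2] op 0.092 ff 30.0
```

View pics/w4.png

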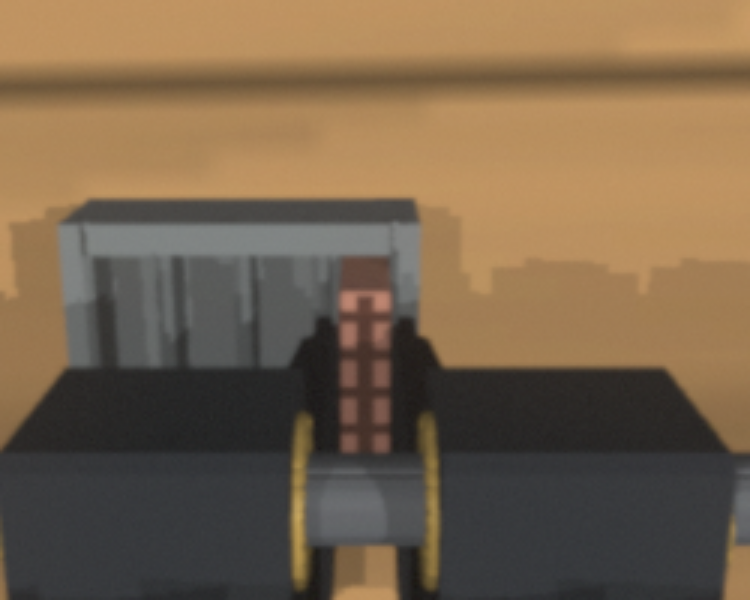

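The slip (crop (365,370)) is down inside the right-hand slot. Releasing.

In the tool's units: -100 mm / 750 = -0.1333, -80 mm / 750 = -0.1067.

>>> step_arm:
  series:
    - [[0,0,0],[0,0,0],0.8]
    - [[0,0,0],[0,0,0],0.8]
    - [[0,0,0],[0,0,0],0.8]
    - [[0,0,0],[0,0,-0.0533],0.8]
    - [[0,0,0],[0,0,-0.1067],0.8]
    - [[0,0,0],[0,0,-0.1333],0.8]
    - [[0,0,0],[0,0,-0.1333],0.8]
    - [[0,0,0],[0,0,-0.1333],0.8]

```text
clock: 8.45
eef_pos: [0.4766, 0.3099, 0.3159]
orientation: [0.009, 1.0, 0.0, -0.0]
contact_force: [-1.0, -1.1, -0.4]
opening: 0.2
finger_force: 0.0
```

```bash
python3 - <<'E'
from g import *
from slip import slips
st(); c=cap('wrist','w5'); P=cloud(c); Z=P[...,2]
hsv=cv2.cvtColor(c['pixels'],cv2.COLOR_RGB2HSV)
m=(Z>.026)&(Z<.05)&(np.hypot(P[...,0]-.4766,P[...,1]-.2872)<.05)
print(m.sum(),np.nanpercentile(Z[m],[10,50,90]),[np.round(x,1) for x in cv2.minAreaRect(P[m][:,:2].astype(np.float32)*1000)])
m2=(Z>.015)&(Z<.0245)&(np.hypot(P[...,0]-.4766,P[...,1]-.2872)<.05);print([np.round(x,1) for x in cv2.minAreaRect(P[m2][:,:2].astype(np.float32)*1000)])
go([.4774,-.3312,.10],-16.2)
E
```

```text
t 8.45 q [ 0.46   0.517  1.793  0.     0.831 -1.093] tcp [0.4766 0.3099 0.3159] tool y bearing 89.0 z [-0.  0. -1.] F [-1.  -1.1 -0.4] op 0.2 ff 0.0
515 [0.03373247 0.03463546 0.03554715] [array([476.7, 310.3]), array([ 9.2, 36.7]), np.float64(88.9)]
[array([476.7, 287.3]), array([66. , 54.9]), np.float64(89.2)]
turn [  0.   -0.1 -74.8] shift [ -12.3 -640.9   44.7] | 643 mm
```

In the tool's units: -390 mm / 750 = -0.52, -7 mm / 750 = -0.0093, -40 degrees / 90 = -0.4444.

>>> step_arm:
  series:
    - [[0,0,-0.4444],[-0.0093,-0.52,0],0.5]
    - [[0,0,-0.4444],[-0.0093,-0.52,0],0.5]
    - [[0,0,-0.4444],[-0.0093,-0.52,0],0.5]
    - [[0,0,-0.4444],[-0.0093,-0.52,0],0.5]
    - [[0,0,-0.4444],[-0.0093,-0.52,0],0.5]
    - [[0,0,-0.4444],[-0.0093,-0.52,0],0.5]
    - [[0,0,-0.4444],[-0.0093,-0.52,0],0.5]
    - [[0,0,-0.4444],[-0.0093,-0.52,0],0.5]

```text
clock: 9.3
eef_pos: [0.4765, -0.0679, 0.315]
orientation: [-0.334, 0.943, 0.001, -0.001]
contact_force: [0.6, 0.7, -0.1]
opening: 0.497
finger_force: 0.0
```

```bash
python3 - <<'E'
from g import *
st();go([.4774,-.3312,.10],-16.2)
E
```

```text
t 9.3 q [-0.279  0.416  2.002  0.     0.726 -2.53 ] tcp [ 0.4765 -0.0679  0.315 ] tool y bearing 129.0 z [-0.002  0.001 -1.   ] F [ 0.6  0.7 -0.1] op 0.497 ff 0.0
turn [  0.1  -0.  -34.8] shift [ 164.9 -205.3   43.8] | 267 mm
```

In the tool's units: -205.3 mm / 750 = -0.2737, 164.9 mm / 750 = 0.2199, 67 degrees / 90 = 0.7444.

>>> step_arm:
  series:
    - [[0,0,0.7444],[0.2199,-0.2737,0],0.5]
    - [[0,0,0.7444],[0.2199,-0.2737,0],0.5]
    - [[0,0,0.7444],[0.2199,-0.2737,0],0.5]
    - [[0,0,0.7444],[0.2199,-0.2737,0],0.5]
    - [[0,0,0.7444],[0.2199,-0.2737,0],0.5]
    - [[0,0,0.7444],[0.2199,-0.2737,0],0.5]
    - [[0,0,0.7444],[0.2199,-0.2737,0],0.5]
    - [[0,0,0.7444],[0.2199,-0.2737,0],0.5]

```text
clock: 10.1
eef_pos: [0.4775, -0.3301, 0.3143]
orientation: [0.246, 0.969, 0.001, -0.001]
contact_force: [-0.7, 0.4, -1.2]
opening: 0.502
finger_force: 0.0
```

In the tool's units: 67 degrees / 90 = 0.7444.

>>> step_arm:
  series:
    - [[0,0,0.7444],[0,0,0],0.5]
    - [[0,0,0.7444],[0,0,0],0.5]
    - [[0,0,0.7444],[0,0,0],0.5]
    - [[0,0,0.7444],[0,0,0],0.5]
    - [[0,0,0.7444],[0,0,0],0.5]
    - [[0,0,0.7444],[0,0,0],0.5]
    - [[0,0,0.7444],[0,0,0],0.5]
    - [[0,0,0.7444],[0,0,0],0.5]

```text
clock: 10.9
eef_pos: [0.4778, -0.3293, 0.3145]
orientation: [0.739, 0.673, -0.0, -0.001]
contact_force: [0.7, -0.3, -1.1]
opening: 0.502
finger_force: 0.0
```

```bash
sed -i "s/        Rq=Rt(psi+k,tilt); d=(R0.inv()\*Rq)/        if abs((np.degrees(np.arctan2(g[1],g[0]))-psi-k+180)%360-180)>135: continue\n        Rq=Rt(psi+k,tilt); d=(R0.inv()*Rq)/" g.py
python3 - <<'E'
from g import *
from slip import slips
st();slips(cap('wrist')); go([.4774,-.3312,.2071-.171],-16.2)
E
```

```text
t 10.9 q [-0.717  0.534  1.765  0.     0.846 -0.624] tcp [ 0.4778 -0.3293  0.3145] tool y bearing -5.4 z [-0.002  0.002 -1.   ] F [ 0.7 -0.3 -1.1] op 0.502 ff 0.0
436 px [552. 185.] rect [ 713.8 -333.2] [11.4 25.1] 1.3 ztop 0.0227 hsv [128.  19.  39.]
513 px [272. 212.] rect [ 477.3 -331.8] [36.9  9.1] 74.5 ztop 0.0285 hsv [  9. 104. 153.]
152 px [239. 317.] rect [ 438.4 -425.1] [ 9.6 13.7] 13.1 ztop 0.0285 hsv [ 65. 145. 134.]
turn [-0.1 -0.1 10.5] shift [ -2.1  -0.  107.5] | 107 mm
```

In the tool's units: 107.5 mm / 750 = 0.1433, 80 mm / 750 = 0.1067, 10.4 degrees / 90 = 0.1156.

>>> step_arm:
  series:
    - [[0,0,0.1156],[-0.0029,0,0.0533],0.5]
    - [[0,0,0.1156],[-0.0029,0,0.1067],0.6]
    - [[0,0,0.1156],[-0.0029,0,0.1433],0.6]
    - [[0,0,0.1156],[-0.0029,0,0.1433],0.6]
    - [[0,0,0.1156],[-0.0029,0,0.1433],1]
    - [[0,0,0.1156],[-0.0029,0,0.1433],1]
    - [[0,0,0.1156],[-0.0029,0,0.1433],1]
    - [[0,0,0.1156],[-0.0029,0,0.1433],1]

```text
clock: 11.75
eef_pos: [0.4778, -0.3315, 0.2099]
orientation: [0.795, 0.606, 0.0, 0.001]
contact_force: [-0.5, -0.1, -0.3]
opening: 0.119
finger_force: 0.0
```

In the tool's units: -105 mm / 750 = -0.14, -70 mm / 750 = -0.0933.

>>> step_arm:
  series:
    - [[0,0,0],[0,0,0],1]
    - [[0,0,0],[0,0,0],1]
    - [[0,0,0],[0,0,0],1]
    - [[0,0,0],[0,0,-0.0267],1]
    - [[0,0,0],[0,0,-0.0933],1]
    - [[0,0,0],[0,0,-0.14],1]
    - [[0,0,0],[0,0,-0.14],1]
    - [[0,0,0],[0,0,-0.14],1]

```text
clock: 12.55
eef_pos: [0.4775, -0.3313, 0.3143]
orientation: [0.796, 0.606, 0.0, 0.001]
contact_force: [-0.3, 1.0, -0.3]
opening: 0.094
finger_force: 29.9
```

```bash
python3 - <<'E'
from g import *
st();go([.4763,.2655,.315-.171],89)
E
```

```text
t 12.55 q [-0.72   0.535  1.764  0.     0.842 -0.451] tcp [ 0.4775 -0.3313  0.3143] tool y bearing -15.4 z [ 0.001 -0.001 -1.   ] F [-0.3  1.  -0.3] op 0.094 ff 29.9
turn [ 0.1 -0.  75.6] shift [ 575.  -159.8   -1.2] | 597 mm
```

In the tool's units: 375 mm / 750 = 0.5, -104 mm / 750 = -0.1387, 40 degrees / 90 = 0.4444.

>>> step_arm:
  series:
    - [[0,0,0.4444],[0.5,-0.1387,0],1]
    - [[0,0,0.4444],[0.5,-0.1387,0],1]
    - [[0,0,0.4444],[0.5,-0.1387,0],1]
    - [[0,0,0.4444],[0.5,-0.1387,0],1]
    - [[0,0,0.4444],[0.5,-0.1387,0],1]
    - [[0,0,0.4444],[0.5,-0.1387,0],1]
    - [[0,0,0.4444],[0.5,-0.1387,0],1]
    - [[0,0,0.4444],[0.5,-0.1387,0],1]

```text
clock: 13.35
eef_pos: [0.4765, 0.0597, 0.3125]
orientation: [0.955, 0.297, -0.001, -0.0]
contact_force: [0.9, -0.8, -0.4]
opening: 0.089
finger_force: 29.9
```

```bash
python3 - <<'E'
from g import *
st();go([.4763,.2657,.300-.171],89)
E
```

```text
t 13.35 q [-0.013  0.419  2.007  0.     0.718  0.954] tcp [0.4765 0.0597 0.3125] tool y bearing -55.4 z [-0.003  0.    -1.   ] F [ 0.9 -0.8 -0.4] op 0.089 ff 29.9
turn [-0.   0.1 35.6] shift [ 116.8 -169.7   12.5] | 206 mm
```

In the tool's units: -169.7 mm / 750 = -0.2263, 116.8 mm / 750 = 0.1557, 35.6 degrees / 90 = 0.3956.

>>> step_arm:
  series:
    - [[0,0,0.3956],[0.1557,-0.2263,0.016],1]
    - [[0,0,0.3956],[0.1557,-0.2263,0.016],1]
    - [[0,0,0.3956],[0.1557,-0.2263,0.016],1]
    - [[0,0,0.3956],[0.1557,-0.2263,0.016],1]
    - [[0,0,0.3956],[0.1557,-0.2263,0.016],1]
    - [[0,0,0.3956],[0.1557,-0.2263,0.016],1]
    - [[0,0,0.3956],[0.1557,-0.2263,0.016],1]
    - [[0,0,0.3956],[0.1557,-0.2263,0.016],1]

```text
clock: 14.15
eef_pos: [0.4769, 0.2629, 0.3011]
orientation: [1.0, -0.009, -0.001, 0.0]
contact_force: [-0.9, 1.0, -0.8]
opening: 0.094
finger_force: 29.9
```

```bash
python3 - <<'E'
from g import *
st();go([.4763,.2657,.245-.171],89.1)
E
```

```text
t 14.15 q [ 0.382  0.51   1.865 -0.     0.768  1.971] tcp [0.4769 0.2629 0.3011] tool y bearing -91.0 z [-0.002 -0.001 -1.   ] F [-0.9  1.  -0.8] op 0.094 ff 29.9
turn [ 0.   0.1 -0.1] shift [-0.6 -2.9 56.1] | 56 mm
```

In the tool's units: 55 mm / 750 = 0.0733, 40 mm / 750 = 0.0533.

>>> step_arm:
  series:
    - [[0,0,0],[-0.0004,-0.0004,0.0533],1]
    - [[0,0,0],[-0.0004,-0.0004,0.0733],1]
    - [[0,0,0],[-0.0004,-0.0004,0.0733],1]
    - [[0,0,0],[-0.0004,-0.0004,0.0733],1]
    - [[0,0,0],[-0.0004,-0.0004,0.0733],1]
    - [[0,0,0],[-0.0004,-0.0004,0.0733],1]
    - [[0,0,0],[-0.0004,-0.0004,0.0733],1]
    - [[0,0,0],[-0.0004,-0.0004,0.0733],1]

```text
clock: 14.95
eef_pos: [0.4767, 0.264, 0.2473]
orientation: [1.0, -0.009, 0.0, -0.0]
contact_force: [0.1, -0.6, -0.7]
opening: 0.095
finger_force: 29.9
```

```bash
python3 - <<'E'
from g import *
st();go([.4763,.2657,.2170-.171],89.1)
E
```

```text
t 14.95 q [0.385 0.593 1.903 0.    0.645 1.973] tcp [0.4767 0.264  0.2473] tool y bearing -91.0 z [ 0.001  0.    -1.   ] F [ 0.1 -0.6 -0.7] op 0.095 ff 29.9
turn [-0.  -0.  -0.1] shift [-0.4 -1.7 30.3] | 30 mm
```

In the tool's units: 29 mm / 750 = 0.0387, -1.7 mm / 750 = -0.0023.

>>> step_arm:
  series:
    - [[0,0,0],[-0.0004,-0.0023,0.0053],1]
    - [[0,0,0],[-0.0004,-0.0023,0.0133],1]
    - [[0,0,0],[-0.0004,-0.0023,0.0187],1]
    - [[0,0,0],[-0.0004,-0.0023,0.024],1]
    - [[0,0,0],[-0.0004,-0.0023,0.0293],1]
    - [[0,0,0],[-0.0004,-0.0023,0.0347],1]
    - [[0,0,0],[-0.0004,-0.0023,0.0387],1]
    - [[0,0,0],[-0.0004,-0.0023,0.0387],1]

```text
clock: 15.75
eef_pos: [0.4764, 0.2657, 0.2174]
orientation: [1.0, -0.009, -0.0, 0.0]
contact_force: [-0.9, -0.1, 0.2]
opening: 0.089
finger_force: 29.9
```

In the tool's units: -100 mm / 750 = -0.1333, -80 mm / 750 = -0.1067.

>>> step_arm:
  series:
    - [[0,0,0],[0,0,0],0.8]
    - [[0,0,0],[0,0,0],0.8]
    - [[0,0,0],[0,0,0],0.8]
    - [[0,0,0],[0,0,-0.0533],0.8]
    - [[0,0,0],[0,0,-0.1067],0.8]
    - [[0,0,0],[0,0,-0.1333],0.8]
    - [[0,0,0],[0,0,-0.1333],0.8]
    - [[0,0,0],[0,0,-0.1333],0.8]

```text
clock: 16.55
eef_pos: [0.4762, 0.2656, 0.3178]
orientation: [1.0, -0.009, 0.0, -0.0]
contact_force: [-1.1, 0.2, -0.5]
opening: 0.203
finger_force: 0.0
```

```bash
cat > tr.py <<'E'
from g import *
def top(c,lo,hi,xy,rad):
    P=cloud(c); Z=P[...,2]; m=((Z>lo)&(Z<hi)&(np.hypot(P[...,0]-xy[0],P[...,1]-xy[1])<rad)).astype(np.uint8)
    k,l,s,ce=cv2.connectedComponentsWithStats(m)
    for i in range(1,k):
        if s[i,4]<80: continue
        t=l==i; b=cv2.minAreaRect(P[t][:,:2].astype(np.float32)*1000); print(s[i,4],np.round(ce[i]),'c',np.round(b[0],1),np.round(b[1],1),round(b[2],1),'z',np.round(np.nanpercentile(Z[t],[10,50,90]),4))
E
python3 - <<'E'
from tr import *
st(); c=cap('wrist'); top(c,.026,.05,(.4766,.2872),.05); top(c,.016,.0245,(.4766,.2872),.05)
c=cap('top','t2');top(c,.028,.05,(.4766,.2872),.05); top(c,.012,.03,(.463,-.044),.06); top(c,.018,.038,(.627,.088),.06)
E
```

```text
t 16.55 q [0.388 0.487 1.849 0.    0.805 1.976] tcp [0.4762 0.2656 0.3178] tool y bearing -91.0 z [ 0.001  0.    -1.   ] F [-1.1  0.2 -0.5] op 0.203 ff 0.0
563 [217. 210.] c [477.2 309.7] [ 9.3 37.1] 89.0 z [0.0317 0.0345 0.0355]
501 [271. 211.] c [476.4 265.2] [ 8.3 37.4] 89.0 z [0.0336 0.0346 0.0355]
2285 [247. 206.] c [476.6 286.9] [66.1 54.7] 89.3 z [0.0198 0.0213 0.0223]
666 [276. 263.] c [463.3 -43.9] [54.1 66.3] 13.8 z [0.0194 0.0222 0.0247]
767 [219. 195.] c [627.2  87.9] [76.6 65. ] 67.1 z [0.0262 0.0291 0.0321]
```

Both slips are seated with tops at 35 mm. Next is the twin, gripped on its y faces.

```bash
python3 - <<'E'
from g import *
go([.4634,-.0437,.12],13.6)
E
```

```text
turn [-1.000e-01  1.000e-01 -1.046e+02] shift [ -7.3 309.5  26. ] | 311 mm
```

In the tool's units: 309.5 mm / 750 = 0.4127, -7.3 mm / 750 = -0.0097, -60 degrees / 90 = -0.6667.

>>> step_arm:
  series:
    - [[0,0,-0.6667],[-0.0097,0.4127,0],0]
    - [[0,0,-0.6667],[-0.0097,0.4127,0],0]
    - [[0,0,-0.6667],[-0.0097,0.4127,0],0]
    - [[0,0,-0.6667],[-0.0097,0.4127,0],0]
    - [[0,0,-0.6667],[-0.0097,0.4127,0],0]
    - [[0,0,-0.6667],[-0.0097,0.4127,0],0]
    - [[0,0,-0.6667],[-0.0097,0.4127,0],0]
    - [[0,0,-0.6667],[-0.0097,0.4127,0],0]

```text
clock: 17.45
eef_pos: [0.4634, -0.0469, 0.3167]
orientation: [0.87, 0.493, -0.001, -0.001]
contact_force: [0.6, 0.5, -0.3]
opening: 0.815
finger_force: 0.0
```

In the tool's units: 26 mm / 750 = 0.0347, -44.6 degrees / 90 = -0.4956.

>>> step_arm:
  series:
    - [[0,0,-0.4956],[0,0,0.0347],0]
    - [[0,0,-0.4956],[0,0,0.0347],0]
    - [[0,0,-0.4956],[0,0,0.0347],0]
    - [[0,0,-0.4956],[0,0,0.0347],0]
    - [[0,0,-0.4956],[0,0,0.0347],0]
    - [[0,0,-0.4956],[0,0,0.0347],0]
    - [[0,0,-0.4956],[0,0,0.0347],0]
    - [[0,0,-0.4956],[0,0,0.0347],0]

```text
clock: 18.25
eef_pos: [0.4636, -0.0436, 0.2914]
orientation: [0.62, 0.785, -0.0, -0.0]
contact_force: [-0.0, 0.4, 0.3]
opening: 1.001
finger_force: 0.0
```

```bash
python3 - <<'E'
from tr import *
st(); c=cap('wrist'); top(c,.012,.03,(.463,-.044),.06)
go([.4636,-.0437,.195-.171],13.6)
E
```

```text
t 18.25 q [-0.236  0.438  2.06   0.     0.644 -0.47 ] tcp [ 0.4636 -0.0436  0.2914] tool y bearing 13.4 z [-0.001  0.    -1.   ] F [-0.   0.4  0.3] op 1.001 ff 0.0
5731 [272. 214.] c [463.7 -43.8] [54.1 66. ] 13.7 z [0.0206 0.0216 0.0224]
turn [-0.  -0.  -0.2] shift [-0.1 -0.  96.6] | 97 mm
```

In the tool's units: 96.5 mm / 750 = 0.1287, 80 mm / 750 = 0.1067, -0.2 degrees / 90 = -0.0022.

>>> step_arm:
  series:
    - [[0,0,-0.0022],[0,0,0.06],0]
    - [[0,0,-0.0022],[0,0,0.1067],0]
    - [[0,0,-0.0022],[0,0,0.1287],0]
    - [[0,0,-0.0022],[0,0,0.1287],0]
    - [[0,0,-0.0022],[0,0,0.1287],0]
    - [[0,0,-0.0022],[0,0,0.1287],1]
    - [[0,0,-0.0022],[0,0,0.1287],1]
    - [[0,0,-0.0022],[0,0,0.1287],1]

```text
clock: 19.1
eef_pos: [0.4637, -0.0436, 0.1961]
orientation: [0.617, 0.787, 0.0, 0.001]
contact_force: [-0.1, -0.6, 1.2]
opening: 0.804
finger_force: 0.0
```

In the tool's units: -110 mm / 750 = -0.1467, -70 mm / 750 = -0.0933.

>>> step_arm:
  series:
    - [[0,0,0],[0,0,0],1]
    - [[0,0,0],[0,0,0],1]
    - [[0,0,0],[0,0,0],1]
    - [[0,0,0],[0,0,-0.0267],1]
    - [[0,0,0],[0,0,-0.0933],1]
    - [[0,0,0],[0,0,-0.1467],1]
    - [[0,0,0],[0,0,-0.1467],1]
    - [[0,0,0],[0,0,-0.1467],1]

```text
clock: 19.9
eef_pos: [0.4634, -0.0436, 0.3057]
orientation: [0.617, 0.787, 0.0, 0.001]
contact_force: [0.2, -0.4, -1.4]
opening: 0.571
finger_force: 30.0
```

```bash
python3 - <<'E'
from tr import *
st(); 
go([.4767,.2871,.3-.171],-0.9)
E
```

```text
t 19.9 q [-0.236  0.413  2.048  0.     0.678 -0.476] tcp [ 0.4634 -0.0436  0.3057] tool y bearing 13.8 z [ 0.002 -0.    -1.   ] F [ 0.2 -0.4 -1.4] op 0.571 ff 30.0
turn [ 0.1  0.  14.7] shift [318.   91.7   5.6] | 331 mm
```

In the tool's units: 318 mm / 750 = 0.424, 91.7 mm / 750 = 0.1223, 14.7 degrees / 90 = 0.1633.

>>> step_arm:
  series:
    - [[0,0,0.1633],[0.424,0.1223,0],1]
    - [[0,0,0.1633],[0.424,0.1223,0],1]
    - [[0,0,0.1633],[0.424,0.1223,0],1]
    - [[0,0,0.1633],[0.424,0.1223,0],1]
    - [[0,0,0.1633],[0.424,0.1223,0],1]
    - [[0,0,0.1633],[0.424,0.1223,0],1]
    - [[0,0,0.1633],[0.424,0.1223,0],1]
    - [[0,0,0.1633],[0.424,0.1223,0],1]

```text
clock: 20.7
eef_pos: [0.4764, 0.291, 0.3031]
orientation: [0.711, 0.703, -0.001, -0.001]
contact_force: [0.1, -0.2, -0.7]
opening: 0.566
finger_force: 30.0
```

In the tool's units: 40 mm / 750 = 0.0533.

>>> step_arm:
  series:
    - [[0,0,0],[0,0,0.0533],1]
    - [[0,0,0],[0,0,0.0533],1]
    - [[0,0,0],[0,0,0.0533],1]
    - [[0,0,0],[0,0,0.0533],1]
    - [[0,0,0],[0,0,0.0533],1]
    - [[0,0,0],[0,0,0.0533],1]
    - [[0,0,0],[0,0,0.0533],1]
    - [[0,0,0],[0,0,0.0533],1]

```text
clock: 21.5
eef_pos: [0.477, 0.287, 0.2657]
orientation: [0.713, 0.701, 0.0, 0.0]
contact_force: [-0.1, -0.6, -1.3]
opening: 0.566
finger_force: 30.0
```

```bash
python3 - <<'E'
from tr import *
st(); 
go([.4767,.2872,.238-.171],-0.9)
c=cap('wrist','w6'); top(c,.045,.12,(.4767,.287),.06); top(c,.017,.024,(.4767,.287),.06)
E
```

```text
t 21.5 q [0.423 0.576 1.862 0.    0.703 0.439] tcp [0.477  0.287  0.2657] tool y bearing -0.9 z [ 0.001  0.    -1.   ] F [-0.1 -0.6 -1.3] op 0.566 ff 30.0
turn [ 0. -0. -0.] shift [ 0.2 -0.3 27.7] | 28 mm
11069 [271. 241.] c [477.3 299.4] [41.3 73.3] 88.8 z [0.0904 0.0919 0.0995]
1474 [272. 319.] c [476.6 257.9] [ 9.7 54. ] 88.6 z [0.0911 0.0919 0.0926]
886 [271. 184.] c [477.2 314.8] [11.2 53.9] 89.2 z [0.0197 0.0214 0.0223]
```

View pics/w6.png

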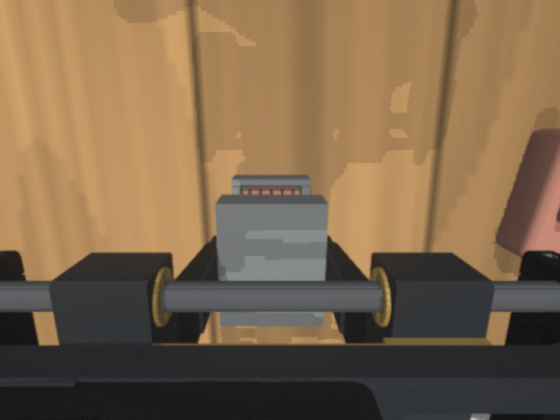

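Twin (272,260) is aligned over the loaded tray (272,185) to within 1 mm. Lowering it.

In the tool's units: 46.5 mm / 750 = 0.062, 43 mm / 750 = 0.0573.

>>> step_arm:
  series:
    - [[0,0,0],[0.0005,-0.0003,0.0133],1]
    - [[0,0,0],[0.0005,-0.0003,0.024],1]
    - [[0,0,0],[0.0005,-0.0003,0.032],1]
    - [[0,0,0],[0.0005,-0.0003,0.0387],1]
    - [[0,0,0],[0.0005,-0.0003,0.0453],1]
    - [[0,0,0],[0.0005,-0.0003,0.0507],1]
    - [[0,0,0],[0.0005,-0.0003,0.0573],1]
    - [[0,0,0],[0.0005,-0.0003,0.062],1]

```text
clock: 22.35
eef_pos: [0.4767, 0.2875, 0.2185]
orientation: [0.713, 0.701, 0.0, -0.0]
contact_force: [-0.6, 0.3, -1.5]
opening: 0.567
finger_force: 30.0
```

>>> step_arm:
  series:
    - [[0,0,0],[0,0,0],1]
    - [[0,0,0],[0,0,0],1]
    - [[0,0,0],[0,0,0],1]
    - [[0,0,0],[0,0,0],1]
    - [[0,0,0],[0,0,0],1]
    - [[0,0,0],[0,0,0],1]
    - [[0,0,0],[0,0,0],1]
    - [[0,0,0],[0,0,0],1]

```text
clock: 23.15
eef_pos: [0.4767, 0.2875, 0.2189]
orientation: [0.713, 0.701, 0.0, -0.0]
contact_force: [0.5, 0.7, -1.0]
opening: 0.563
finger_force: 30.0
```

In the tool's units: -80 mm / 750 = -0.1067, -40 mm / 750 = -0.0533.

>>> step_arm:
  series:
    - [[0,0,0],[0,0,0.0007],1]
    - [[0,0,0],[0,0,0.0007],0.2]
    - [[0,0,0],[0,0,0.0007],0.2]
    - [[0,0,0],[0,0,0.0007],0.2]
    - [[0,0,0],[0,0,-0.0533],0]
    - [[0,0,0],[0,0,-0.1067],0]
    - [[0,0,0],[0,0,-0.1067],0]
    - [[0,0,0],[0,0,-0.1067],0]

```text
clock: 23.95
eef_pos: [0.4766, 0.2874, 0.2995]
orientation: [0.713, 0.701, 0.001, 0.0]
contact_force: [-0.9, -0.0, -0.4]
opening: 0.994
finger_force: 0.0
```

```bash
python3 - <<'E'
from tr import *
st(); 
c=cap('wrist','w7'); top(c,.035,.06,(.4767,.287),.06); top(c,.012,.024,(.4767,.287),.06)
c=cap('top'); top(c,.035,.06,(.4767,.287),.06); top(c,.018,.038,(.627,.088),.06)
for t in (-45,45): go([.4767,.2872,.024],-.9,tilt=t)
E
```

```text
t 23.95 q [0.424 0.526 1.837 0.    0.776 0.44 ] tcp [0.4766 0.2874 0.2995] tool y bearing -0.9 z [ 0.002  0.001 -1.   ] F [-0.9 -0.  -0.4] op 0.994 ff 0.0
6337 [271. 218.] c [476.9 287.3] [66.4 54.2] 88.9 z [0.0427 0.0436 0.0444]
168 [271. 172.] c [477.5 320.1] [ 0.5 53.9] 88.9 z [0.0123 0.0181 0.0232]
515 [135. 260.] c [474.8 276.9] [54.1 48. ] 2.3 z [0.0406 0.0439 0.0466]
774 [219. 195.] c [626.9  87.8] [76.8 64.4] 67.1 z [0.0257 0.0289 0.0319]
turn [ -0.1 -45.    0. ] shift [120.9   0.4 153. ] | 195 mm
turn [-0.1 45.  -0. ] shift [-121.     0.5  153.1] | 195 mm
```

The pair is closed with its top at 43.6 mm. I'll carry it closed to an open area near (0.554,-0.32), with the closing axis across the arm's plane, so the roll-over can be done as two 90° wrist pitches.

In the tool's units: 105 mm / 750 = 0.14, 85 mm / 750 = 0.1133.

>>> step_arm:
  series:
    - [[0,0,0],[0,0,0.06],0]
    - [[0,0,0],[0,0,0.1133],0]
    - [[0,0,0],[0,0,0.14],0]
    - [[0,0,0],[0,0,0.14],0]
    - [[0,0,0],[0,0,0.14],1]
    - [[0,0,0],[0,0,0.14],1]
    - [[0,0,0],[0,0,0.14],1]
    - [[0,0,0],[0,0,0.14],1]

```text
clock: 24.85
eef_pos: [0.4767, 0.2875, 0.1937]
orientation: [0.713, 0.701, -0.0, -0.0]
contact_force: [0.7, -0.5, 0.3]
opening: 0.719
finger_force: 0.0
```

In the tool's units: -90 mm / 750 = -0.12, -60 mm / 750 = -0.08.

>>> step_arm:
  series:
    - [[0,0,0],[0,0,0],1]
    - [[0,0,0],[0,0,0],1]
    - [[0,0,0],[0,0,0],1]
    - [[0,0,0],[0,0,-0.0267],1]
    - [[0,0,0],[0,0,-0.08],1]
    - [[0,0,0],[0,0,-0.12],1]
    - [[0,0,0],[0,0,-0.12],1]
    - [[0,0,0],[0,0,-0.12],1]

```text
clock: 25.65
eef_pos: [0.4765, 0.2874, 0.2838]
orientation: [0.713, 0.701, 0.0, 0.0]
contact_force: [-0.1, -0.5, -3.5]
opening: 0.568
finger_force: 30.0
```

```bash
python3 - <<'E'
from tr import *
s=st(); c=cap('wrist','w8')
x,y=.554,-.32
b=np.degrees(np.arctan2(y,x)-np.arcsin(.066/np.hypot(x,y)))
print('j1',b)
Rq=Rt(b-90); R0=R.from_quat(s['orientation']); print((R0.inv()*Rq).as_rotvec(degrees=True), R0.inv().apply(np.array([x,y,.29])-s['eef_pos'])*1000)
E
```

```text
t 25.65 q [0.424 0.549 1.85  0.    0.743 0.44 ] tcp [0.4765 0.2874 0.2838] tool y bearing -0.9 z [ 0.001  0.    -1.   ] F [-0.1 -0.5 -3.5] op 0.568 ff 30.0
j1 -35.9326856705389
[-2.02782428e-03 -4.35465399e-02  1.25017117e+02] [-606.03759159   87.22023946   -6.31936569]
```

View pics/w8.png

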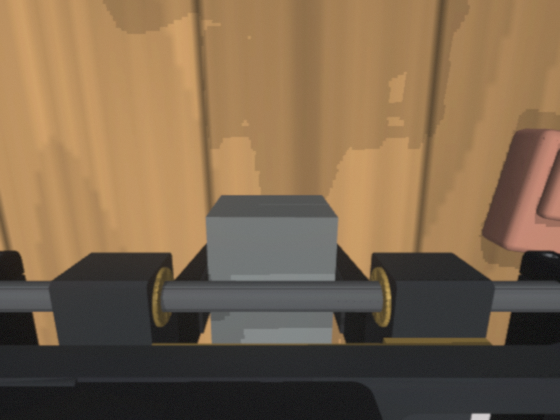

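The pair came up together, still closed at (272,240). Carrying it.

In the tool's units: -375 mm / 750 = -0.5, 54 mm / 750 = 0.072, -25 degrees / 90 = -0.2778.

>>> step_arm:
  series:
    - [[0,0,-0.2778],[-0.5,0.072,-0.02],1]
    - [[0,0,-0.2778],[-0.5,0.072,-0.02],1]
    - [[0,0,-0.2778],[-0.5,0.072,-0.02],1]
    - [[0,0,-0.2778],[-0.5,0.072,-0.02],1]
    - [[0,0,-0.2778],[-0.5,0.072,-0.02],1]
    - [[0,0,-0.2778],[-0.5,0.072,-0.02],1]
    - [[0,0,-0.2778],[-0.5,0.072,-0.02],1]
    - [[0,0,-0.2778],[-0.5,0.072,-0.02],1]

```text
clock: 26.5
eef_pos: [0.5245, -0.0908, 0.2973]
orientation: [0.544, 0.839, -0.0, -0.001]
contact_force: [0.8, -0.1, -2.2]
opening: 0.569
finger_force: 30.0
```

```bash
python3 - <<'E'
from tr import *
st(); go([.554,-.32,.28-.171],54.1)
E
```

```text
t 26.5 q [-0.296  0.502  1.897  0.     0.745 -0.715] tcp [ 0.5245 -0.0908  0.2973] tool y bearing 24.0 z [-0.002  0.001 -1.   ] F [ 0.8 -0.1 -2.2] op 0.569 ff 30.0
turn [ -0.1  -0.1 -30.1] shift [-221.3  -66.4   17. ] | 232 mm
```

In the tool's units: -221.3 mm / 750 = -0.2951, -66.4 mm / 750 = -0.0885, -30.1 degrees / 90 = -0.3344.

>>> step_arm:
  series:
    - [[0,0,-0.3344],[-0.2951,-0.0885,0.0227],1]
    - [[0,0,-0.3344],[-0.2951,-0.0885,0.0227],1]
    - [[0,0,-0.3344],[-0.2951,-0.0885,0.0227],1]
    - [[0,0,-0.3344],[-0.2951,-0.0885,0.0227],1]
    - [[0,0,-0.3344],[-0.2951,-0.0885,0.0227],1]
    - [[0,0,-0.3344],[-0.2951,-0.0885,0.0667],1]
    - [[0,0,-0.3344],[-0.2951,-0.0885,0.1067],1]
    - [[0,0,-0.3344],[-0.2951,-0.0885,0.1067],1]

```text
clock: 27.3
eef_pos: [0.5532, -0.3172, 0.2133]
orientation: [0.308, 0.951, 0.001, -0.004]
contact_force: [-0.5, -0.5, -2.4]
opening: 0.569
finger_force: 30.0
```

```bash
python3 - <<'E'
from tr import *
st(); go([.554,-.32,.1942-.171],54.1)
E
```

```text
t 27.3 q [-0.624  0.737  1.679  0.     0.735 -1.569] tcp [ 0.5532 -0.3172  0.2133] tool y bearing 54.1 z [-0.008  0.006 -1.   ] F [-0.5 -0.5 -2.4] op 0.569 ff 30.0
turn [ 0.  -0.5  0. ] shift [-2.5 -1.8 19.1] | 19 mm
```

In the tool's units: 18.5 mm / 750 = 0.0247, 16 mm / 750 = 0.0213.

>>> step_arm:
  series:
    - [[0,0,0],[0,0,0],1]
    - [[0,0,0],[0,0,0],1]
    - [[0,0,0],[0,0,0.008],1]
    - [[0,0,0],[0,0,0.016],1]
    - [[0,0,0],[0,0,0.0213],1]
    - [[0,0,0],[0,0,0.0247],1]
    - [[0,0,0],[0,0,0.0247],1]
    - [[0,0,0],[0,0,0.0247],1]

```text
clock: 28.1
eef_pos: [0.5544, -0.3175, 0.2003]
orientation: [0.308, 0.952, 0.0, 0.0]
contact_force: [0.0, 0.8, -2.8]
opening: 0.564
finger_force: 30.0
```

>>> step_arm:
  series:
    - [[0,0,0],[0,0,0],1]
    - [[0,0,0],[0,0,0],0.1]
    - [[0,0,0],[0,0,0],0]
    - [[0,0,0],[0,0,0],0]
    - [[0,0,0],[0,0,0],0]
    - [[0,0,0],[0,0,-0.06],0]
    - [[0,0,0],[0,0,-0.12],0]
    - [[0,0,0],[0,0,-0.16],0]

```text
clock: 28.9
eef_pos: [0.5545, -0.3175, 0.3232]
orientation: [0.307, 0.952, -0.0, 0.001]
contact_force: [0.0, 0.1, -0.5]
opening: 0.998
finger_force: 0.0
```

```bash
cat > fk.py <<'E'
from tr import *
# planar fit from tool-down records: q2,q3,x,y,z
D=np.array([[.491,1.559,.2829,.5573,.4045],[.67,1.556,.5753,-.3381,.2905],[.651,1.541,.5757,-.3388,.3076],[.456,1.918,.5148,.0439,.3161],[.468,1.801,.4777,.2836,.3413],[.663,1.858,.477,.3104,.218],[.416,2.002,.4765,-.0679,.315],[.438,2.06,.4636,-.0436,.2914],[.534,1.765,.4778,-.3293,.3145],[.737,1.679,.5532,-.3172,.2133]])
q2=D[:,0];q=q2+D[:,1];rho=np.sqrt(D[:,2]**2+D[:,3]**2-.066**2);o=np.ones_like(q);z0=0*q
M=np.r_[np.c_[o,z0,np.sin(q2),np.sin(q),np.cos(q)],np.c_[z0,o,np.cos(q2),np.cos(q),-np.sin(q)]]
s,res,_,_=np.linalg.lstsq(M,np.r_[rho,D[:,4]],rcond=None); 
if __name__=='__main__': print(np.round(s,3),np.abs(M@s-np.r_[rho,D[:,4]]).max())
E
python3 - <<'E'
from fk import *
import fk; print(np.round(fk.s,3))
S=st(); c=cap('wrist','w9'); top(c,.035,.06,(.554,-.32),.06); top(c,.012,.024,(.554,-.32),.06)
E
```

```text
[-0.     0.115  0.586  0.411  0.043]
t 28.9 q [-0.623  0.595  1.607  0.     0.937 -1.569] tcp [ 0.5545 -0.3175  0.3232] tool y bearing 54.2 z [ 0.002 -0.001 -1.   ] F [ 0.   0.1 -0.5] op 0.998 ff 0.0
5369 [272. 210.] c [ 554.6 -317.7] [54.1 66.4] 53.9 z [0.0427 0.0436 0.0444]
121 [272. 167.] c [ 527.7 -298.5] [53.2  0.6] 53.9 z [0.0166 0.0186 0.0234]
```

```bash
python3 - <<'E'
from fk import *
from scipy.optimize import fsolve
def ik(rg,zg,t,d6):
    a=np.radians(180-t) # direction angle from up; t outward tilt
    L=.171+d6; w=np.array([rg-L*np.sin(a),zg-L*np.cos(a)])
    f=lambda x:[.586*np.sin(x[0])+.411*np.sin(x[1])+.043*np.cos(x[1])-w[0],.115+d6+.586*np.cos(x[0])+.411*np.cos(x[1])-.043*np.sin(x[1])-w[1]]
    x,_,ok,_=fsolve(f,[.6,2.2],full_output=1); return np.round([x[0],x[1]-x[0],a-x[1],ok],2)
for d6 in (.08,.12,.16):
  for t,zg in ((-60,.024),(-60,.1),(-45,.1),(0,.1),(25,.1),(30,.1),(30,.033),(35,.033)): print(d6,t,zg,ik(.636,zg,t,d6))
E
python3 -c "
from g import *
go([.5546,-.3177,.13],54.0,tilt=-60); go([.5546,-.3177,.13],54.0,tilt=60)"
```

```text
0.08 -60 0.024 [1.18 1.   2.01 1.  ]
0.08 -60 0.1 [1.09 1.01 2.1  1.  ]
0.08 -45 0.1 [0.97 1.14 1.81 1.  ]
0.08 0 0.1 [0.66 1.64 0.84 1.  ]
0.08 25 0.1 [0.58 1.93 0.2  1.  ]
0.08 30 0.1 [0.58 1.98 0.06 1.  ]
0.08 30 0.033 [ 0.7   2.01 -0.1   1.  ]
0.08 35 0.033 [ 0.71  2.06 -0.24  1.  ]
0.12 -60 0.024 [1.26 0.85 2.08 1.  ]
0.12 -60 0.1 [1.17 0.86 2.16 1.  ]
0.12 -45 0.1 [1.02 1.04 1.86 1.  ]
0.12 0 0.1 [0.66 1.64 0.84 1.  ]
0.12 25 0.1 [0.57 1.97 0.16 1.  ]
0.12 30 0.1 [0.57 2.03 0.01 1.  ]
0.12 30 0.033 [ 0.7   2.06 -0.14  1.  ]
0.12 35 0.033 [ 0.72  2.12 -0.3   1.  ]
0.16 -60 0.024 [1.34 0.68 2.17 1.  ]
0.16 -60 0.1 [1.25 0.7  2.24 1.  ]
0.16 -45 0.1 [1.08 0.93 1.91 1.  ]
0.16 0 0.1 [0.66 1.64 0.84 1.  ]
0.16 25 0.1 [0.56 2.01 0.13 1.  ]
0.16 30 0.1 [ 0.57  2.08 -0.03  1.  ]
0.16 30 0.033 [ 0.7   2.11 -0.19  1.  ]
0.16 35 0.033 [ 0.73  2.17 -0.37  1.  ]
turn [  0.1 -59.5   0.2] shift [149.3   0.3 110.8] | 186 mm
turn [-0.1 60.5  0.2] shift [-146.8   -0.7  113.3] | 185 mm
```

```bash
python3 - <<'E'
from g import *
Rq=Rt(54,45); a=Rq.apply([0,0,1]); print(a)
go(np.array([.5546,-.3177,.027])-.07*a,54.0,tilt=45); 
E
```

```text
[-0.5720614   0.41562694 -0.70710678]
turn [-0.1 45.5  0.2] shift [-169.    -0.8  131.5] | 214 mm
```

In the tool's units: -169 mm / 750 = -0.2253, 131.5 mm / 750 = 0.1753, 45.5 degrees / 90 = 0.5056.

>>> step_arm:
  series:
    - [[0,0.0889,0],[-0.04,0,0.0267],0]
    - [[0,0.1778,0],[-0.08,0,0.06],0]
    - [[0,0.2667,0],[-0.12,0,0.0933],0]
    - [[0,0.3556,0],[-0.16,0,0.12],0]
    - [[0,0.4444,0],[-0.1933,0,0.1467],0]
    - [[0,0.5056,0.0022],[-0.2253,-0.0011,0.1753],0]
    - [[0,0.5056,0.0022],[-0.2253,-0.0011,0.1753],0]
    - [[0,0.5056,0.0022],[-0.2253,-0.0011,0.1753],0]

```text
clock: 29.75
eef_pos: [0.6908, -0.4169, 0.1873]
orientation: [0.285, 0.877, 0.119, -0.368]
contact_force: [-0.6, 0.2, 0.8]
opening: 1.0
finger_force: 0.0
```

```bash
python3 - <<'E'
from tr import *
st(); go([.5546,-.3177,.027],54.0,tilt=45)
c=cap('wrist'); top(c,.035,.06,(.554,-.32),.06)
E
```

```text
t 29.75 q [-0.625  1.081  0.97   0.002  1.885 -1.567] tcp [ 0.6908 -0.4169  0.1873] tool y bearing 54.0 z [-0.578  0.419 -0.701] F [-0.6  0.2  0.8] op 1.0 ff 0.0
turn [-0.1 -0.5 -0. ] shift [ 5.2  0.3 61.5] | 62 mm
8403 [273. 220.] c [ 554.5 -318. ] [54.4 67.3] 54.1 z [0.0426 0.0435 0.0442]
```

In the tool's units: 67 mm / 750 = 0.0893, 60 mm / 750 = 0.08.

>>> step_arm:
  series:
    - [[0,0,0],[0,0,0.0267],0]
    - [[0,0,0],[0,0,0.0533],0]
    - [[0,0,0],[0,0,0.08],0]
    - [[0,0,0],[0,0,0.0893],0]
    - [[0,0,0],[0,0,0.0893],0]
    - [[0,0,0],[0,0,0.0893],0]
    - [[0,0,0],[0,0,0.0893],0]
    - [[0,0,0],[0,0,0.0893],0]

```text
clock: 30.6
eef_pos: [0.6526, -0.3892, 0.1425]
orientation: [0.285, 0.877, 0.119, -0.367]
contact_force: [-0.5, -0.3, 1.1]
opening: 1.004
finger_force: 0.0
```

```bash
python3 - <<'E'
from tr import *
st(); go([.5546,-.3177,.026],54.0,tilt=45)
E
```

```text
t 30.6 q [-0.625  1.064  1.153  0.002  1.718 -1.567] tcp [ 0.6526 -0.3892  0.1425] tool y bearing 54.0 z [-0.577  0.418 -0.702] F [-0.5 -0.3  1.1] op 1.004 ff 0.0
turn [-0.1 -0.4 -0. ] shift [ 3.4  0.3 -2.8] | 4 mm
```

>>> step_arm:
  series:
    - [[0,0,0],[0.004,0.0004,-0.0033],0]
    - [[0,0,0],[0.004,0.0004,-0.0033],0]
    - [[0,0,0],[0.004,0.0004,-0.0033],1]
    - [[0,0,0],[0.004,0.0004,-0.0033],1]
    - [[0,0,0],[0.004,0.0004,-0.0033],1]
    - [[0,0,0],[0.004,0.0004,-0.0033],1]
    - [[0,0,0],[0.004,0.0004,-0.0033],1]
    - [[0,0,0],[0.004,0.0004,-0.0033],1]

```text
clock: 31.4
eef_pos: [0.6522, -0.3885, 0.1457]
orientation: [0.285, 0.877, 0.119, -0.368]
contact_force: [-0.2, 0.7, -0.5]
opening: 0.567
finger_force: 30.0
```

```bash
python3 - <<'E'
from g import *
s=st(); R0=R.from_quat(s['orientation']); g=s['eef_pos']+.171*R0.apply([0,0,1]); print('grasp',g,'up in tool',R0.inv().apply([0,0,1]))
cap('scene','s2')
# lift: 90 mm up; then go to vertical with grasp at (.5546,-.3177,.12)
go([g[0],g[1],g[2]+.1],54,tilt=45); go([.5546,-.3177,.13],54,tilt=0)
E
```

```text
t 31.4 q [-0.624  1.059  1.155  0.002  1.722 -1.567] tcp [ 0.6522 -0.3885  0.1457] tool y bearing 54.0 z [-0.578  0.419 -0.701] F [-0.2  0.7 -0.5] op 0.567 ff 30.0
grasp [ 0.55345971 -0.3169738   0.02582581] up in tool [ 0.71324748 -0.00119842 -0.70091126]
turn [-0.1 -0.5 -0. ] shift [ 72.8  -0.3 -70.1] | 101 mm
turn [ -0.1 -45.5  -0. ] shift [195.3  -0.3 -22.8] | 197 mm
```

View pics/s2.png

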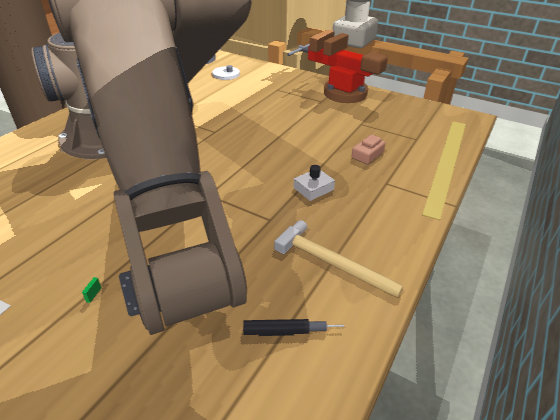

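The scene view shows the wrist at (190,290), clear of the handpiece (290,327) and the green decoy (92,290). Lifting the pair and starting the roll.

In the tool's units: 190 mm / 750 = 0.2533, 122 mm / 750 = 0.1627, -40 degrees / 90 = -0.4444.

>>> step_arm:
  series:
    - [[0,0,0],[0.02,0,-0.0187],1]
    - [[0,0,0],[0.06,0,-0.0573],1]
    - [[0,0,0],[0.096,0,-0.0933],1]
    - [[0,-0.0889,0],[0.1293,0,-0.08],1]
    - [[0,-0.1778,0],[0.1627,0,-0.0667],1]
    - [[0,-0.2667,0],[0.196,0,-0.0533],1]
    - [[0,-0.3556,0],[0.2293,0,-0.0427],1]
    - [[0,-0.4444,0],[0.2533,0,-0.0333],1]

```text
clock: 32.25
eef_pos: [0.5578, -0.3197, 0.3012]
orientation: [0.309, 0.95, 0.013, -0.042]
contact_force: [0.1, -0.5, -3.4]
opening: 0.563
finger_force: 30.0
```

In the tool's units: 48 degrees / 90 = 0.5333.

>>> step_arm:
  series:
    - [[0,0,0.0889],[0,0,0],1]
    - [[0,0,0.1778],[0,0,0],1]
    - [[0,0,0.2667],[0,0,0],1]
    - [[0,0,0.3556],[0,0,0],1]
    - [[0,0,0.4444],[0,0,0],1]
    - [[0,0,0.5333],[0,0,0],1]
    - [[0,0,0.5333],[0,0,0],1]
    - [[0,0,0.5333],[0,0,0],1]

```text
clock: 33.05
eef_pos: [0.5589, -0.3205, 0.2996]
orientation: [0.667, 0.744, -0.006, -0.047]
contact_force: [0.5, -0.1, -2.4]
opening: 0.564
finger_force: 30.0
```

```bash
cat > pr.py <<'E'
from tr import *
# pair in tool frame at grip 1
Rg=R.from_quat([0.285,0.877,0.119,-0.368]); pg=np.array([.6522,-.3885,.1457])
Rpair=Rt(54)*R.from_rotvec([180,0,0],degrees=True) # pair z up, y along -(tool y) 
cp=Rg.inv().apply(np.array([.5546,-.3178,.022])-pg); Rp=Rg.inv()*Rpair
def where():
    s=r.get_state(); R0=R.from_quat(s['orientation']); M=(R0*Rp).as_matrix(); print('pair c',np.round(s['eef_pos']+R0.apply(cp),4),'z',np.round(M[:,2],3),'y',np.round(M[:,1],3),'x',np.round(M[:,0],3)); return R0,s['eef_pos']
def togo(c,Rt_pair):
    "tool move bringing pair centre to c with orientation Rt_pair"
    s=r.get_state(); R0=R.from_quat(s['orientation']); Rq=Rt_pair*Rp.inv(); p=np.array(c)-Rq.apply(cp)
    d=(R0.inv()*Rq).as_rotvec(degrees=True); print('turn',np.round(d,1),'shift',np.round(R0.inv().apply(p-s['eef_pos'])*1000,1),'tcp',np.round(p,3),'toolz',np.round(Rq.apply([0,0,1]),2)); return Rq
E
python3 - <<'E'
from pr import *
st(); where()
go([.5546,-.3177,.13],-36,tilt=0)
E
```

```text
t 33.05 q [-6.230e-01  6.400e-01  1.591e+00 -1.000e-03  1.006e+00 -7.310e-01] tcp [ 0.5589 -0.3205  0.2996] tool y bearing 6.4 z [-0.078  0.055 -0.995] F [ 0.5 -0.1 -2.4] op 0.564 ff 30.0
pair c [ 0.5458 -0.3148  0.1275] z [-0.022  0.669  0.743] y [-0.991 -0.111  0.07 ] x [-0.13   0.735 -0.666]
turn [-5.2 -1.9 42.2] shift [ 3.3 -4.  -0.9] | 5 mm
```

```bash
cat >> pr.py <<'E'
def Rside(psi):
    b=np.radians(psi); y=-np.array([np.cos(b),np.sin(b),0]); z=np.array([-np.sin(b),np.cos(b),0]); return R.from_matrix(np.stack([np.cross(y,z),y,z],1))
E
python3 - <<'E'
from pr import *
togo([.5546,-.3177,.10],Rside(-36)); togo([.5546,-.3177,.034],Rside(-36))
E
```

```text
turn [ 11.5 -44.3  42.2] shift [89.7 85.  79. ] tcp [ 0.627 -0.218  0.221] toolz [-0.41 -0.57 -0.71]
turn [ 11.5 -44.3  42.2] shift [ 85.6  89.7 144.7] tcp [ 0.627 -0.218  0.155] toolz [-0.41 -0.57 -0.71]
```

In the tool's units: 89.7 mm / 750 = 0.1196, 85 mm / 750 = 0.1133, -44.3 degrees / 90 = -0.4922.

>>> step_arm:
  series:
    - [[0.0156,-0.0611,0.0589],[0.0147,0.0147,0.0067],1]
    - [[0.0322,-0.1222,0.1167],[0.0293,0.028,0.0133],1]
    - [[0.0478,-0.1844,0.1756],[0.0453,0.0427,0.0267],1]
    - [[0.0633,-0.2444,0.2333],[0.06,0.056,0.0467],1]
    - [[0.08,-0.3078,0.2933],[0.0747,0.0707,0.0667],1]
    - [[0.0956,-0.3667,0.3511],[0.0893,0.0853,0.08],1]
    - [[0.1111,-0.4311,0.4111],[0.104,0.0987,0.0933],1]
    - [[0.1278,-0.4922,0.4689],[0.1196,0.1133,0.1053],1]

```text
clock: 33.85
eef_pos: [0.6283, -0.2176, 0.2197]
orientation: [0.825, 0.418, -0.34, 0.171]
contact_force: [0.2, 0.8, -2.9]
opening: 0.563
finger_force: 30.0
```

>>> step_arm:
  series:
    - [[0,0,0],[0,0,0],1]
    - [[0,0,0],[0,0,0],1]
    - [[0,0,0],[0,0,0],1]
    - [[0,0,0],[0,0,0],1]
    - [[0,0,0],[0,0,0],1]
    - [[0,0,0],[0,0,0],1]
    - [[0,0,0],[0,0,0],1]
    - [[0,0,0],[0,0,0],1]

```text
clock: 34.65
eef_pos: [0.6279, -0.2182, 0.2197]
orientation: [0.826, 0.418, -0.338, 0.17]
contact_force: [-0.9, 0.1, -2.3]
opening: 0.568
finger_force: 30.0
```

```bash
python3 - <<'E'
from pr import *
st(); where(); togo([.5546,-.3177,.034],Rside(-36)); cap('wrist','w10')
E
```

```text
t 34.65 q [-0.351  0.808  1.559 -0.811  1.189  0.76 ] tcp [ 0.6279 -0.2182  0.2197] tool y bearing -36.3 z [-0.416 -0.564 -0.713] F [-0.9  0.1 -2.3] op 0.568 ff 30.0
pair c [ 0.5545 -0.3178  0.0992] z [ 0.591  0.806 -0.   ] y [-0.806  0.591  0.001] x [-0.001  0.001 -1.   ]
turn [-0.2  0.  -0.1] shift [45.8 -0.6 46.4] tcp [ 0.627 -0.218  0.155] toolz [-0.41 -0.57 -0.71]
```

View pics/w10.png

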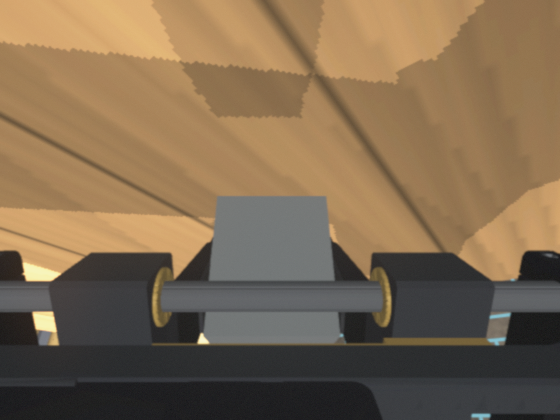

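The pair (272,250) is level on its side in the hand. Lowering it 65 mm.

In the tool's units: 46 mm / 750 = 0.0613, 45.5 mm / 750 = 0.0607.

>>> step_arm:
  series:
    - [[0,0,0],[0.02,0,0.02],1]
    - [[0,0,0],[0.0373,0,0.0373],1]
    - [[0,0,0],[0.048,0,0.048],1]
    - [[0,0,0],[0.0547,0,0.0547],1]
    - [[0,0,0],[0.0587,0,0.0587],1]
    - [[0,0,0],[0.0607,0,0.0613],1]
    - [[0,0,0],[0.0607,0,0.0613],1]
    - [[0,0,0],[0.0607,0,0.0613],1]

```text
clock: 35.5
eef_pos: [0.6281, -0.218, 0.1555]
orientation: [0.826, 0.418, -0.338, 0.171]
contact_force: [-0.4, -1.3, -2.3]
opening: 0.567
finger_force: 30.0
```

```bash
python3 - <<'E'
from pr import *
st(); where(); togo([.5546,-.3177,.033],Rside(-36))
E
```

```text
t 35.5 q [-0.35   0.898  1.572 -0.845  1.119  0.844] tcp [ 0.6281 -0.218   0.1555] tool y bearing -36.3 z [-0.416 -0.565 -0.713] F [-0.4 -1.3 -2.3] op 0.567 ff 30.0
pair c [ 0.5548 -0.3176  0.035 ] z [ 0.591  0.806 -0.   ] y [-0.806  0.591  0.001] x [-0.001  0.    -1.   ]
turn [-0.2  0.  -0.2] shift [ 1.2 -0.7  1.5] tcp [ 0.627 -0.218  0.154] toolz [-0.41 -0.57 -0.71]
```

>>> step_arm:
  series:
    - [[0,0,0],[0.0005,0,0.0005],1]
    - [[0,0,0],[0.0009,0,0.0009],1]
    - [[0,0,0],[0.0013,0,0.0013],1]
    - [[0,0,0],[0.0016,0,0.0016],1]
    - [[0,0,0],[0.0017,0,0.0017],1]
    - [[0,0,0],[0.0017,0,0.0017],1]
    - [[0,0,0],[0.0017,0,0.0017],1]
    - [[0,0,0],[0.0017,0,0.0017],1]

```text
clock: 36.3
eef_pos: [0.6281, -0.2178, 0.1539]
orientation: [0.826, 0.418, -0.338, 0.171]
contact_force: [-0.2, 2.5, 6.1]
opening: 0.562
finger_force: 30.0
```

Contact is made at about 8 N. Releasing and backing off along the tool axis.

In the tool's units: -140 mm / 750 = -0.1867, -100 mm / 750 = -0.1333.

>>> step_arm:
  series:
    - [[0,0,0],[0,0,0],0.3]
    - [[0,0,0],[0,0,0],0.2]
    - [[0,0,0],[0,0,0],0.1]
    - [[0,0,0],[0,0,0],0]
    - [[0,0,0],[0,0,-0.0333],0]
    - [[0,0,0],[0,0,-0.08],0]
    - [[0,0,0],[0,0,-0.1333],0]
    - [[0,0,0],[0,0,-0.1867],0]

```text
clock: 37.1
eef_pos: [0.6867, -0.1382, 0.2539]
orientation: [0.826, 0.418, -0.338, 0.17]
contact_force: [1.2, -0.8, -0.3]
opening: 0.995
finger_force: 0.0
```

```bash
python3 - <<'E'
from pr import *
st(); c=cap('wrist','w11'); top(c,.055,.08,(.554,-.32),.06); top(c,.01,.055,(.554,-.32),.06)
b=cap('scene','s3')
Rq=Rt(-36,45); a=Rq.apply([0,0,1]); print(a); go([.5546,-.3177,.14],-36,0)
E
```

```text
t 37.1 q [-0.218  0.814  1.421 -0.715  1.354  0.74 ] tcp [ 0.6867 -0.1382  0.2539] tool y bearing -36.3 z [-0.417 -0.564 -0.713] F [ 1.2 -0.8 -0.3] op 0.995 ff 0.0
2168 [272. 233.] c [ 555.6 -317.4] [46.3 54. ] 53.7 z [0.058  0.0654 0.066 ]
2755 [272. 195.] c [ 568.  -300.5] [ 4.  54.1] 54.2 z [0.0149 0.0338 0.0509]
[ 0.41562694  0.5720614  -0.70710678]
turn [ 0.2 44.4 -0.2] shift [-198.8   -0.7  118.8] | 232 mm
```

View pics/w11.png

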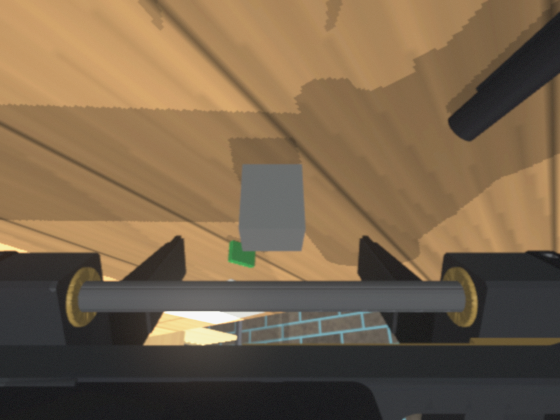

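The pair stands closed on its side at (272,205), with the green slip behind it at (242,253). Swinging over to the other side for the second grip.

In the tool's units: -199 mm / 750 = -0.2653, 119 mm / 750 = 0.1587, 44.4 degrees / 90 = 0.4933.

>>> step_arm:
  series:
    - [[0,0.0889,0],[-0.04,0,0],0]
    - [[0,0.1778,0],[-0.0867,0,0.02],0]
    - [[0,0.2667,0],[-0.1333,0,0.0533],0]
    - [[0,0.3556,0],[-0.1867,0,0.0933],0]
    - [[0,0.4444,0],[-0.2333,0,0.1267],0]
    - [[0,0.4933,0],[-0.2653,-0.0009,0.1587],0]
    - [[0,0.4933,0],[-0.2653,-0.0009,0.1587],0]
    - [[0,0.4933,0],[-0.2653,-0.0009,0.1587],0]

```text
clock: 38.0
eef_pos: [0.5515, -0.321, 0.3071]
orientation: [0.893, 0.45, -0.002, -0.0]
contact_force: [-0.2, 0.1, 1.0]
opening: 1.0
finger_force: 0.0
```

```bash
python3 - <<'E'
from pr import *
st(); c=cap('wrist'); top(c,.055,.08,(.554,-.32),.06); top(c,.01,.055,(.554,-.32),.06)
a=Rt(-36,45).apply([0,0,1]); go(np.array([.555,-.318,.033])-.09*a,-36.1,45)
E
```

```text
t 38.0 q [-0.63   0.614  1.622 -0.004  0.909  0.009] tcp [ 0.5515 -0.321   0.3071] tool y bearing -36.5 z [-0.004 -0.001 -1.   ] F [-0.2  0.1  1. ] op 1.0 ff 0.0
4964 [273. 217.] c [ 554.8 -318.2] [44.9 54.1] 53.8 z [0.0646 0.0655 0.0664]
684 [273. 181.] c [ 567.9 -300.4] [ 0.7 53.9] 54.0 z [0.0153 0.0349 0.0514]
turn [-0.  45.2 -0.3] shift [-180.9    2.2   90.1] | 202 mm
```

In the tool's units: -181 mm / 750 = -0.2413, 2.2 mm / 750 = 0.0029, 45.2 degrees / 90 = 0.5022.

>>> step_arm:
  series:
    - [[0,0.0889,0],[-0.0427,0.0005,0.0133],0]
    - [[0,0.1778,0],[-0.0853,0.0011,0.0333],0]
    - [[0,0.2667,0],[-0.128,0.0016,0.0533],0]
    - [[0,0.3556,0],[-0.1707,0.0021,0.0773],0]
    - [[0,0.4444,0],[-0.2133,0.0027,0.1013],0]
    - [[0,0.5022,-0.0033],[-0.2413,0.0029,0.12],0]
    - [[0,0.5022,-0.0033],[-0.2413,0.0029,0.12],0]
    - [[0,0.5022,-0.0033],[-0.2413,0.0029,0.12],0]

```text
clock: 38.85
eef_pos: [0.4475, -0.4665, 0.2174]
orientation: [0.823, 0.419, 0.34, -0.174]
contact_force: [0.7, 0.3, 0.2]
opening: 1.001
finger_force: 0.0
```

>>> step_arm:
  series:
    - [[0,0,0],[0,0,0.0133],0]
    - [[0,0,0],[0,0,0.04],0]
    - [[0,0,0],[0,0,0.0667],0]
    - [[0,0,0],[0,0,0.0667],0]
    - [[0,0,0],[0,0,0.0667],0]
    - [[0,0,0],[0,0,0.0667],0]
    - [[0,0,0],[0,0,0.0667],0]
    - [[0,0,0],[0,0,0.0667],0]

```text
clock: 39.65
eef_pos: [0.4673, -0.4391, 0.1831]
orientation: [0.823, 0.419, 0.342, -0.173]
contact_force: [0.2, -0.1, 0.2]
opening: 0.998
finger_force: 0.0
```

```bash
python3 - <<'E'
from pr import *
st(); go([.5548,-.3182,.033],-36.1,45); c=cap('wrist'); top(c,.055,.08,(.554,-.32),.06)
E
```

```text
t 39.65 q [-0.944  0.828  1.661  0.841  1.128 -0.879] tcp [ 0.4673 -0.4391  0.1831] tool y bearing -36.1 z [ 0.417  0.572 -0.706] F [ 0.2 -0.1  0.2] op 0.998 ff 0.0
turn [ 0.  -0.1  0.1] shift [-0.7 -0.6 40.7] | 41 mm
8309 [269. 223.] c [ 554.6 -318. ] [45.2 54.3] 53.9 z [0.0643 0.0654 0.0662]
883 [170. 258.] c [ 500.3 -307.6] [31.8  8.4] 54.5 z [0.0582 0.0683 0.0776]
849 [372. 258.] c [ 583.5 -367.3] [30.2  8. ] 53.8 z [0.0581 0.068  0.0772]
```

In the tool's units: 40 mm / 750 = 0.0533, 30 mm / 750 = 0.04.

>>> step_arm:
  series:
    - [[0,0,0],[-0.0007,-0.0007,0.02],0]
    - [[0,0,0],[-0.0007,-0.0007,0.04],0]
    - [[0,0,0],[-0.0007,-0.0007,0.0533],0]
    - [[0,0,0],[-0.0007,-0.0007,0.0533],0]
    - [[0,0,0],[-0.0007,-0.0007,0.0533],0]
    - [[0,0,0],[-0.0007,-0.0007,0.0533],0.3]
    - [[0,0,0],[-0.0007,-0.0007,0.0533],1]
    - [[0,0,0],[-0.0007,-0.0007,0.0533],1]

```text
clock: 40.5
eef_pos: [0.4835, -0.4161, 0.1544]
orientation: [0.823, 0.419, 0.342, -0.173]
contact_force: [0.1, -1.2, -1.3]
opening: 0.796
finger_force: 0.0
```

>>> step_arm:
  series:
    - [[0,0,0],[0,0,0],1]
    - [[0,0,0],[0,0,0],1]
    - [[0,0,0],[0,0,0],1]
    - [[0,0,0],[0,0,0],1]
    - [[0,0,0],[0,0,0],1]
    - [[0,0,0],[0,0,0],1]
    - [[0,0,0],[0,0,0],1]
    - [[0,0,0],[0,0,0],1]

```text
clock: 41.3
eef_pos: [0.4836, -0.4158, 0.1541]
orientation: [0.823, 0.419, 0.342, -0.174]
contact_force: [-2.0, -1.2, 2.0]
opening: 0.565
finger_force: 30.0
```

```bash
python3 - <<'E'
from pr import *
s=st(); R0=R.from_quat(s['orientation']); print(s['eef_pos']+.171*R0.apply([0,0,1]))
print('up',R0.inv().apply([0,0,1]))
c=cap('wrist'); top(c,.055,.08,(.554,-.32),.06); np.savez('g2.npz',q=s['orientation'],p=s['eef_pos'])
E
```

```text
t 41.3 q [-0.902  0.867  1.681  0.889  1.072 -0.91 ] tcp [ 0.4836 -0.4158  0.1541] tool y bearing -36.0 z [ 0.417  0.573 -0.706] F [-2.  -1.2  2. ] op 0.565 ff 30.0
[ 0.55488251 -0.31794199  0.03340917]
up [ 7.08222353e-01  4.17600786e-04 -7.05989323e-01]
11815 [271. 241.] c [ 556.8 -315.7] [39.7 75.4] 54.2 z [0.0646 0.0655 0.0662]
561 [190. 326.] c [ 512.5 -328.7] [14.7  1.9] 47.8 z [0.057  0.0682 0.0777]
555 [353. 326.] c [ 558.3 -361.9] [14.7  2. ] 60.2 z [0.0572 0.0678 0.0778]
```

```bash
cat > pr2.py <<'E'
import pr
from pr import *
d=np.load('g2.npz'); Rg=R.from_quat(d['q']); pg=d['p']
pr.cp=Rg.inv().apply(np.array([.5547,-.3181,.033])-pg); pr.Rp=Rg.inv()*Rside(-36.1)
def Rinv(psi):
    b=np.radians(psi); y=-np.array([np.cos(b),np.sin(b),0]); z=np.array([0,0,-1.]); return R.from_matrix(np.stack([np.cross(y,z),y,z],1))
E
python3 - <<'E'
from pr2 import *
where(); go([.5548,-.318,.14],-36.1,0); togo([.5548,-.318,.1],Rinv(-36.1))
E
```

```text
pair c [ 0.5547 -0.3181  0.033 ] z [ 0.589  0.808 -0.   ] y [-0.808  0.589 -0.   ] x [-0. -0. -1.]
turn [  0.  -45.1   0.1] shift [ 1.965e+02  1.000e-01 -2.500e+01] | 198 mm
turn [  0.1 -90.    0. ] shift [218.2   0.3 124.4] tcp [ 0.626 -0.22   0.221] toolz [-0.42 -0.57 -0.71]
```

In the tool's units: 190 mm / 750 = 0.2533, 170 mm / 750 = 0.2267, -40 degrees / 90 = -0.4444.

>>> step_arm:
  series:
    - [[0,0,0],[0.0187,0,-0.0187],1]
    - [[0,0,0],[0.0533,0,-0.0533],1]
    - [[0,0,0],[0.0907,0,-0.0907],1]
    - [[0,-0.0889,0],[0.1267,0,-0.08],1]
    - [[0,-0.1778,0],[0.1627,0,-0.0667],1]
    - [[0,-0.2667,0],[0.196,0,-0.0533],1]
    - [[0,-0.3556,0],[0.2267,0,-0.0427],1]
    - [[0,-0.4444,0],[0.2533,0,-0.0347],1]

```text
clock: 42.15
eef_pos: [0.5522, -0.321, 0.3073]
orientation: [0.89, 0.454, 0.037, -0.018]
contact_force: [0.1, 1.0, -3.1]
opening: 0.566
finger_force: 30.0
```

```bash
python3 - <<'E'
from pr2 import *
st(); where(); togo([.5548,-.318,.1],Rinv(-36.1))
E
```

```text
t 42.15 q [-0.641  0.614  1.623  0.106  0.908 -0.077] tcp [ 0.5522 -0.321   0.3073] tool y bearing -36.0 z [ 0.05   0.066 -0.997] F [ 0.1  1.  -3.1] op 0.566 ff 30.0
pair c [ 0.5605 -0.3099  0.1368] z [ 0.45   0.616 -0.647] y [-0.808  0.589 -0.002] x [-0.38  -0.524 -0.763]
turn [  0.2 -49.7   0. ] shift [117.4   0.5  96.6] tcp [ 0.626 -0.22   0.221] toolz [-0.42 -0.57 -0.71]
```

In the tool's units: 117.4 mm / 750 = 0.1565, 96.6 mm / 750 = 0.1288, -49.7 degrees / 90 = -0.5522.

>>> step_arm:
  series:
    - [[0,-0.0889,0],[0.0293,0,0.0067],1]
    - [[0,-0.1778,0],[0.0587,0,0.02],1]
    - [[0,-0.2667,0],[0.0827,0,0.04],1]
    - [[0,-0.3556,0],[0.1067,0,0.0667],1]
    - [[0,-0.4444,0],[0.1307,0,0.096],1]
    - [[0.0022,-0.5522,0],[0.1565,0.0007,0.1288],1]
    - [[0.0022,-0.5522,0],[0.1565,0.0007,0.1288],1]
    - [[0.0022,-0.5522,0],[0.1565,0.0007,0.1288],1]

```text
clock: 42.95
eef_pos: [0.626, -0.2207, 0.2205]
orientation: [0.824, 0.421, -0.338, 0.17]
contact_force: [0.4, 0.8, -2.4]
opening: 0.57
finger_force: 30.0
```

In the tool's units: 52 mm / 750 = 0.0693, 48 mm / 750 = 0.064.

>>> step_arm:
  series:
    - [[0,0,0],[0.02,0,0.02],1]
    - [[0,0,0],[0.04,0,0.04],1]
    - [[0,0,0],[0.056,0,0.056],1]
    - [[0,0,0],[0.064,0,0.064],1]
    - [[0,0,0],[0.0693,0,0.0693],1]
    - [[0,0,0],[0.0693,0,0.0693],1]
    - [[0,0,0],[0.0693,0,0.0693],1]
    - [[0,0,0],[0.0693,0,0.0693],1]

```text
clock: 43.75
eef_pos: [0.6262, -0.2205, 0.1484]
orientation: [0.825, 0.42, -0.339, 0.171]
contact_force: [-0.5, -0.0, -2.6]
opening: 0.57
finger_force: 30.0
```

```bash
python3 - <<'E'
from pr2 import *
st(); where(); togo([.5548,-.318,.0225],Rinv(-36.1))
E
```

```text
t 43.75 q [-0.355  0.907  1.576 -0.855  1.109  0.851] tcp [ 0.6262 -0.2205  0.1484] tool y bearing -36.1 z [-0.415 -0.567 -0.712] F [-0.5 -0.  -2.6] op 0.57 ff 30.0
pair c [ 0.555  -0.3177  0.0269] z [ 0.003  0.005 -1.   ] y [-0.808  0.59   0.001] x [-0.59  -0.808 -0.005]
turn [-0.  -0.3  0. ] shift [ 3.7 -0.1  3.4] tcp [ 0.626 -0.22   0.143] toolz [-0.42 -0.57 -0.71]
```

In the tool's units: 3.2 mm / 750 = 0.0043, 2.9 mm / 750 = 0.0039, -0.3 degrees / 90 = -0.0033.

>>> step_arm:
  series:
    - [[0,-0.0033,0],[0.0013,0,0.0013],1]
    - [[0,-0.0033,0],[0.0027,0,0.0027],1]
    - [[0,-0.0033,0],[0.0033,0,0.0033],1]
    - [[0,-0.0033,0],[0.0039,0,0.0039],1]
    - [[0,-0.0033,0],[0.0043,0,0.0043],1]
    - [[0,-0.0033,0],[0.0043,0,0.0043],1]
    - [[0,-0.0033,0],[0.0043,0,0.0043],1]
    - [[0,-0.0033,0],[0.0043,0,0.0043],1]

```text
clock: 44.55
eef_pos: [0.6261, -0.2204, 0.1437]
orientation: [0.824, 0.419, -0.341, 0.172]
contact_force: [-1.6, 3.5, 5.2]
opening: 0.564
finger_force: 30.0
```

```bash
python3 - <<'E'
from pr2 import *
st(); where()
E
```

```text
t 44.55 q [-0.354  0.915  1.577 -0.861  1.109  0.859] tcp [ 0.6261 -0.2204  0.1437] tool y bearing -36.1 z [-0.418 -0.57  -0.708] F [-1.6  3.5  5.2] op 0.564 ff 30.0
pair c [ 0.5544 -0.3181  0.0229] z [-0.001  0.    -1.   ] y [-0.808  0.59   0.001] x [-0.59  -0.808  0.001]
```

In the tool's units: -140 mm / 750 = -0.1867, -100 mm / 750 = -0.1333.

>>> step_arm:
  series:
    - [[0,0,0],[0,0,0],0.3]
    - [[0,0,0],[0,0,0],0.2]
    - [[0,0,0],[0,0,0],0.1]
    - [[0,0,0],[0,0,0],0]
    - [[0,0,0],[0,0,-0.0333],0]
    - [[0,0,0],[0,0,-0.08],0]
    - [[0,0,0],[0,0,-0.1333],0]
    - [[0,0,0],[0,0,-0.1867],0]

```text
clock: 45.35
eef_pos: [0.685, -0.14, 0.2432]
orientation: [0.824, 0.419, -0.341, 0.172]
contact_force: [1.0, -0.5, 0.7]
opening: 0.997
finger_force: 0.0
```

```bash
python3 - <<'E'
from pr import *
st(); c=cap('wrist','w12'); top(c,.035,.06,(.554,-.32),.06)
go([.5545,-.318,.15],-36.1,0)
E
```

```text
t 45.35 q [-0.22   0.826  1.43  -0.726  1.34   0.75 ] tcp [ 0.685  -0.14    0.2432] tool y bearing -36.1 z [-0.418 -0.569 -0.708] F [ 1.  -0.5  0.7] op 0.997 ff 0.0
2861 [272. 218.] c [ 555.2 -318.3] [68.3 54. ] 54.1 z [0.039  0.0436 0.0441]
turn [ 0.2 44.7  0.1] shift [-210.9   -1.1  106.6] | 236 mm
```

View pics/w12.png

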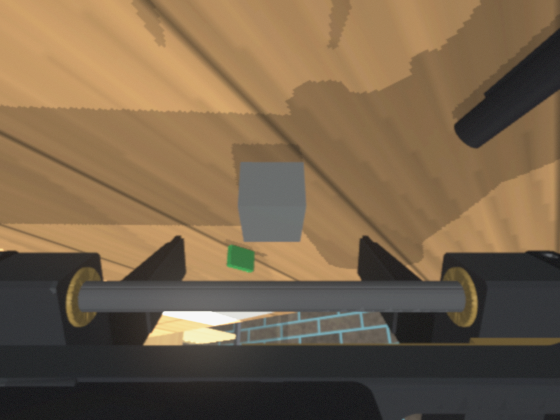

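The inverted pair sits closed on the bench at (271,200), top at 43.6 mm. Going vertical above it to take off the first tray.

In the tool's units: -211 mm / 750 = -0.2813, 106 mm / 750 = 0.1413, 44.7 degrees / 90 = 0.4967.

>>> step_arm:
  series:
    - [[0,0.0889,0],[-0.04,0,0],0]
    - [[0,0.1778,0],[-0.0867,0,0.02],0]
    - [[0,0.2667,0],[-0.14,0,0.0533],0]
    - [[0,0.3556,0],[-0.1933,0,0.0867],0]
    - [[0,0.4444,0],[-0.2467,0,0.12],0]
    - [[0,0.4967,0],[-0.2813,-0.0013,0.1413],0]
    - [[0,0.4967,0],[-0.2813,-0.0013,0.1413],0]
    - [[0,0.4967,0],[-0.2813,-0.0013,0.1413],0]

```text
clock: 46.2
eef_pos: [0.5513, -0.322, 0.3162]
orientation: [0.892, 0.452, -0.003, -0.0]
contact_force: [0.1, 1.2, -0.4]
opening: 1.005
finger_force: 0.0
```

In the tool's units: 40 mm / 750 = 0.0533.

>>> step_arm:
  series:
    - [[0,0,0],[0,0,0.0533],0]
    - [[0,0,0],[0,0,0.0533],0]
    - [[0,0,0],[0,0,0.0533],0]
    - [[0,0,0],[0,0,0.0533],0]
    - [[0,0,0],[0,0,0.0533],0]
    - [[0,0,0],[0,0,0.0533],0]
    - [[0,0,0],[0,0,0.0533],0]
    - [[0,0,0],[0,0,0.0533],0]

```text
clock: 47.0
eef_pos: [0.5515, -0.3216, 0.2765]
orientation: [0.891, 0.453, -0.002, -0.0]
contact_force: [0.1, -0.5, -0.8]
opening: 0.997
finger_force: 0.0
```

```bash
python3 - <<'E'
from pr import *
st(); c=cap('wrist'); top(c,.035,.06,(.554,-.32),.06)
go([.5546,-.3182,.2175-.171],-36.1,0)
E
```

```text
t 47.0 q [-0.631  0.652  1.643 -0.005  0.848  0.003] tcp [ 0.5515 -0.3216  0.2765] tool y bearing -36.1 z [-0.004 -0.002 -1.   ] F [ 0.1 -0.5 -0.8] op 0.997 ff 0.0
7790 [273. 220.] c [ 554.5 -318.8] [66.6 54.3] 53.8 z [0.0427 0.0436 0.0444]
turn [-0.1  0.2 -0. ] shift [ 4.8  0.6 58.9] | 59 mm
```

In the tool's units: 58 mm / 750 = 0.0773, 56 mm / 750 = 0.0747, 0.2 degrees / 90 = 0.0022.

>>> step_arm:
  series:
    - [[0,0.0022,0],[0.0063,0.0008,0.0267],0]
    - [[0,0.0022,0],[0.0063,0.0008,0.0533],0]
    - [[0,0.0022,0],[0.0063,0.0008,0.0747],0]
    - [[0,0.0022,0],[0.0063,0.0008,0.0773],0]
    - [[0,0.0022,0],[0.0063,0.0008,0.0773],0]
    - [[0,0.0022,0],[0.0063,0.0008,0.0773],0]
    - [[0,0.0022,0],[0.0063,0.0008,0.0773],0]
    - [[0,0.0022,0],[0.0063,0.0008,0.0773],0]

```text
clock: 47.85
eef_pos: [0.5546, -0.3182, 0.2189]
orientation: [0.891, 0.453, -0.0, -0.001]
contact_force: [0.2, 0.3, -0.4]
opening: 1.001
finger_force: 0.0
```

```bash
python3 - <<'E'
from pr import *
st(); go([.5546,-.3183,.2175-.171],-36.1,0)
E
```

```text
t 47.85 q [-0.624  0.731  1.673 -0.     0.74   0.006] tcp [ 0.5546 -0.3182  0.2189] tool y bearing -36.1 z [-0.002  0.001 -1.   ] F [ 0.2  0.3 -0.4] op 1.001 ff 0.0
turn [-0.1  0.  -0. ] shift [-0.1  0.   1.4] | 1 mm
```

>>> step_arm:
  series:
    - [[0,0,0],[0,0,0],0.3]
    - [[0,0,0],[0,0,0],1]
    - [[0,0,0],[0,0,0],1]
    - [[0,0,0],[0,0,0],1]
    - [[0,0,0],[0,0,0],1]
    - [[0,0,0],[0,0,0],1]
    - [[0,0,0],[0,0,0],1]
    - [[0,0,0],[0,0,0],1]

```text
clock: 48.65
eef_pos: [0.5546, -0.3182, 0.2181]
orientation: [0.891, 0.453, -0.001, -0.001]
contact_force: [-0.8, -0.2, -0.2]
opening: 0.564
finger_force: 30.0
```

In the tool's units: -100 mm / 750 = -0.1333, -70 mm / 750 = -0.0933.

>>> step_arm:
  series:
    - [[0,0,0],[0,0,-0.004],1]
    - [[0,0,0],[0,0,-0.008],1]
    - [[0,0,0],[0,0,-0.0133],1]
    - [[0,0,0],[0,0,-0.02],1]
    - [[0,0,0],[0,0,-0.0293],1]
    - [[0,0,0],[0,0,-0.0533],1]
    - [[0,0,0],[0,0,-0.0933],1]
    - [[0,0,0],[0,0,-0.1333],1]

```text
clock: 49.45
eef_pos: [0.5547, -0.3183, 0.3194]
orientation: [0.891, 0.453, -0.001, -0.001]
contact_force: [0.5, -1.2, -0.6]
opening: 0.57
finger_force: 30.0
```

```bash
python3 - <<'E'
from pr import *
st(); c=cap('scene','s4'); 
cv2.imwrite('pics/s4c.png',cv2.resize(c['pixels'][180:380,60:330,::-1],None,fx=2.8,fy=2.8))
# place for first tray: 
for xy in ((.48,-.12),(.50,-.15)): go([xy[0],xy[1],.31-.171],-36.1,0)
E
```

```text
t 49.45 q [-0.624  0.601  1.608 -0.     0.936  0.006] tcp [ 0.5547 -0.3183  0.3194] tool y bearing -36.1 z [-0.003  0.002 -1.   ] F [ 0.5 -1.2 -0.6] op 0.57 ff 30.0
turn [0.2 0.  0. ] shift [ 116.1 -177.9   14. ] | 213 mm
turn [0.2 0.  0. ] shift [ 103.6 -144.1   14.2] | 178 mm
```

View pics/s4c.png

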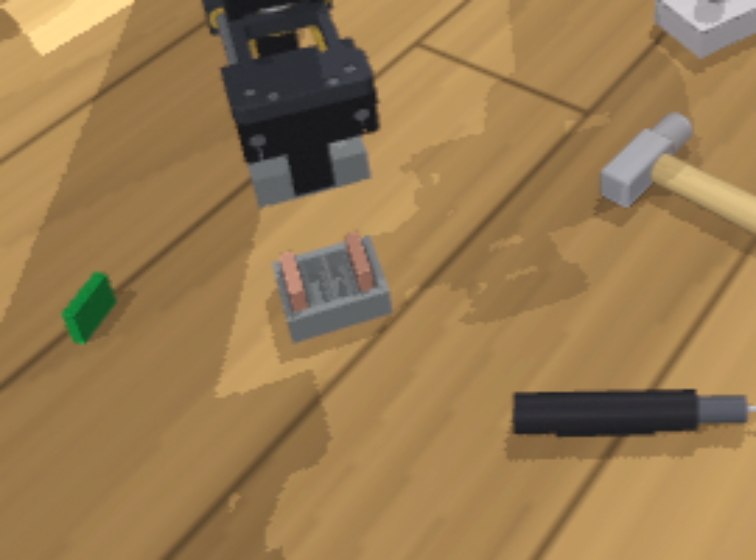

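The crop shows the twin (332,290) with both slips standing in it, and the first tray lifted clear (310,175). Setting the first tray down at (0.48,-0.12).

In the tool's units: -178 mm / 750 = -0.2373, 116 mm / 750 = 0.1547.

>>> step_arm:
  series:
    - [[0,0,0],[0.1547,-0.2373,0.0067],1]
    - [[0,0,0],[0.1547,-0.2373,0.0067],1]
    - [[0,0,0],[0.1547,-0.2373,0.0067],1]
    - [[0,0,0],[0.1547,-0.2373,0.0067],1]
    - [[0,0,0],[0.1547,-0.2373,0.0067],1]
    - [[0,0,0],[0.1547,-0.2373,0.0667],1]
    - [[0,0,0],[0.1547,-0.2373,0.12],1]
    - [[0,0,0],[0.1547,-0.2373,0.12],1]

```text
clock: 50.3
eef_pos: [0.4787, -0.1196, 0.2256]
orientation: [0.891, 0.453, -0.003, -0.003]
contact_force: [-0.1, 0.0, -0.3]
opening: 0.564
finger_force: 30.0
```

>>> step_arm:
  series:
    - [[0,0,0],[0,0,0.02],1]
    - [[0,0,0],[0,0,0.0293],1]
    - [[0,0,0],[0,0,0.0347],1]
    - [[0,0,0],[0,0,0.0387],1]
    - [[0,0,0],[0,0,0.0387],1]
    - [[0,0,0],[0,0,0.0387],1]
    - [[0,0,0],[0,0,0.0387],1]
    - [[0,0,0],[0,0,0.0387],1]

```text
clock: 51.1
eef_pos: [0.4791, -0.1196, 0.1999]
orientation: [0.891, 0.453, -0.001, -0.001]
contact_force: [0.2, 0.2, -2.0]
opening: 0.564
finger_force: 30.0
```

```bash
python3 - <<'E'
from pr import *
st()
E
```

```text
t 51.1 q [-3.780e-01  6.330e-01  2.052e+00  1.000e-03  4.580e-01  2.510e-01] tcp [ 0.4791 -0.1196  0.1999] tool y bearing -36.1 z [-0.002  0.001 -1.   ] F [ 0.2  0.2 -2. ] op 0.564 ff 30.0
```

Lower 3.5 mm more, then release and rise.

In the tool's units: 3.5 mm / 750 = 0.0047, 2 mm / 750 = 0.0027.

>>> step_arm:
  series:
    - [[0,0,0],[0,0,0.0027],1]
    - [[0,0,0],[0,0,0.0047],1]
    - [[0,0,0],[0,0,0.0047],1]
    - [[0,0,0],[0,0,0.0047],1]
    - [[0,0,0],[0,0,0.0047],0.2]
    - [[0,0,0],[0,0,0.0047],0.1]
    - [[0,0,0],[0,0,0.0047],0]
    - [[0,0,0],[0,0,0.0047],0]

```text
clock: 51.9
eef_pos: [0.4791, -0.1196, 0.1961]
orientation: [0.891, 0.453, -0.001, -0.001]
contact_force: [-0.0, -0.2, -0.4]
opening: 0.843
finger_force: 0.0
```

>>> step_arm:
  series:
    - [[0,0,0],[0,0,-0.04],0]
    - [[0,0,0],[0,0,-0.1],0]
    - [[0,0,0],[0,0,-0.16],0]
    - [[0,0,0],[0,0,-0.16],0]
    - [[0,0,0],[0,0,-0.16],0]
    - [[0,0,0],[0,0,-0.16],0]
    - [[0,0,0],[0,0,-0.16],0]
    - [[0,0,0],[0,0,-0.16],0]

```text
clock: 52.7
eef_pos: [0.4793, -0.1197, 0.3151]
orientation: [0.891, 0.453, -0.001, -0.002]
contact_force: [-0.2, 0.6, -0.7]
opening: 1.002
finger_force: 0.0
```

```bash
python3 - <<'E'
from pr import *
st(); c=cap('top','t5'); top(c,.012,.03,(.479,-.12),.06); top(c,.018,.038,(.627,.088),.09); top(c,.045,.08,(.627,.088),.09); top(c,.012,.05,(.5546,-.318),.05)
go([.627,.088,.2],67.1-90,0)
E
```

```text
t 52.7 q [-3.790e-01  4.310e-01  1.972e+00  1.000e-03  7.430e-01  2.510e-01] tcp [ 0.4793 -0.1197  0.3151] tool y bearing -36.1 z [-0.004  0.002 -1.   ] F [-0.2  0.6 -0.7] op 1.002 ff 0.0
771 [219. 195.] c [627.3  88.3] [77.2 64.8] 66.8 z [0.0263 0.0291 0.0319]
112 [218. 192.] c [626.9  87.4] [24.  25.7] 63.3 z [0.0567 0.0625 0.0653]
495 [392. 221.] c [ 554.1 -318.3] [67.  55.7] 53.9 z [0.0179 0.023  0.0358]
turn [ -0.3   0.  -13.2] shift [254.8  -3.4 -55.9] | 261 mm
```

In the tool's units: 254.8 mm / 750 = 0.3397, -3.4 mm / 750 = -0.0045, -13.2 degrees / 90 = -0.1467.

>>> step_arm:
  series:
    - [[0,0,-0.1467],[0.3397,-0.0045,-0.04],0]
    - [[0,0,-0.1467],[0.3397,-0.0045,-0.04],0]
    - [[0,0,-0.1467],[0.3397,-0.0045,-0.04],0]
    - [[0,0,-0.1467],[0.3397,-0.0045,-0.04],0]
    - [[0,0,-0.1467],[0.3397,-0.0045,-0.04],0]
    - [[0,0,-0.1467],[0.3397,-0.0045,-0.04],0]
    - [[0,0,-0.1467],[0.3397,-0.0045,-0.04],0]
    - [[0,0,-0.1467],[0.3397,-0.0045,-0.04],0]

```text
clock: 53.55
eef_pos: [0.6263, 0.0875, 0.3453]
orientation: [0.833, 0.553, -0.001, -0.002]
contact_force: [-0.0, -0.2, 0.4]
opening: 1.002
finger_force: 0.0
```

```bash
python3 - <<'E'
from pr import *
st(); c=cap('wrist','w13'); top(c,.022,.036,(.627,.088),.08); top(c,.055,.08,(.627,.088),.08)
c=cap('top'); top(c,.012,.03,(.479,-.12),.06)
go([.627,.088,.2275-.171],-22.9,0)
E
```

```text
t 53.55 q [0.034 0.563 1.603 0.002 0.98  0.433] tcp [0.6263 0.0875 0.3453] tool y bearing -22.9 z [-0.004  0.001 -1.   ] F [-0.  -0.2  0.4] op 1.002 ff 0.0
4828 [274. 198.] c [627.9  87.3] [76.4 64.1] 67.1 z [0.0276 0.0285 0.0294]
767 [274. 209.] c [627.9  88. ] [24.7 24.7] 67.7 z [0.0612 0.0624 0.0633]
669 [309. 256.] c [ 478.2 -119.2] [65.8 54.4] 54.0 z [0.0193 0.0221 0.0248]
turn [-0.2  0.  -0.1] shift [  1.3   0.6 118.3] | 118 mm
```

In the tool's units: 117 mm / 750 = 0.156, 110 mm / 750 = 0.1467.

>>> step_arm:
  series:
    - [[0,0,0],[0.0011,0.0013,0.0533],0]
    - [[0,0,0],[0.0011,0.0013,0.1067],0]
    - [[0,0,0],[0.0011,0.0013,0.1467],0]
    - [[0,0,0],[0.0011,0.0013,0.156],0]
    - [[0,0,0],[0.0011,0.0013,0.156],0]
    - [[0,0,0],[0.0011,0.0013,0.156],0]
    - [[0,0,0],[0.0011,0.0013,0.156],0.5]
    - [[0,0,0],[0.0011,0.0013,0.156],0.5]

```text
clock: 54.45
eef_pos: [0.6279, 0.0886, 0.2305]
orientation: [0.833, 0.553, 0.0, -0.001]
contact_force: [0.8, 0.3, -0.0]
opening: 0.882
finger_force: 0.0
```

```bash
python3 - <<'E'
from pr import *
st(); go([.6277,.0878,.2275-.171],-22.9,0)
E
```

```text
t 54.45 q [0.036 0.709 1.682 0.002 0.751 0.434] tcp [0.6279 0.0886 0.2305] tool y bearing -22.9 z [-0.     0.002 -1.   ] F [ 0.8  0.3 -0. ] op 0.882 ff 0.0
turn [-0.  -0.1 -0. ] shift [-0.8  0.1  3. ] | 3 mm
```

In the tool's units: 1 mm / 750 = 0.0013, -0.6 mm / 750 = -0.0008.

>>> step_arm:
  series:
    - [[0,0,0],[-0.0008,0,0.0013],1]
    - [[0,0,0],[-0.0008,0,0.0013],1]
    - [[0,0,0],[-0.0008,0,0.0013],1]
    - [[0,0,0],[-0.0008,0,0.0013],1]
    - [[0,0,0],[-0.0008,0,0.0013],1]
    - [[0,0,0],[-0.0008,0,0.0013],1]
    - [[0,0,0],[-0.0008,0,0.0013],1]
    - [[0,0,0],[-0.0008,0,0.0013],1]

```text
clock: 55.25
eef_pos: [0.6275, 0.0881, 0.2281]
orientation: [0.833, 0.553, -0.001, -0.001]
contact_force: [0.3, 0.1, 0.4]
opening: 0.267
finger_force: 30.0
```

```bash
python3 - <<'E'
from pr import *
s=st(); c=cap('wrist'); top(c,.022,.036,(.627,.088),.08)
c=cap('top'); top(c,.018,.038,(.627,.088),.09)
E
```

```text
t 55.25 q [0.035 0.712 1.684 0.002 0.748 0.433] tcp [0.6275 0.0881 0.2281] tool y bearing -22.9 z [-0.002  0.001 -1.   ] F [0.3 0.1 0.4] op 0.267 ff 30.0
6902 [271. 213.] c [633.3 102. ] [45.5 64.3] 67.1 z [0.0277 0.0285 0.0294]
```

In the tool's units: -110 mm / 750 = -0.1467, -60 mm / 750 = -0.08.

>>> step_arm:
  series:
    - [[0,0,0],[0,0,-0.0267],1]
    - [[0,0,0],[0,0,-0.08],1]
    - [[0,0,0],[0,0,-0.1467],1]
    - [[0,0,0],[0,0,-0.1467],1]
    - [[0,0,0],[0,0,-0.1467],1]
    - [[0,0,0],[0,0,-0.1467],1]
    - [[0,0,0],[0,0,-0.1467],1]
    - [[0,0,0],[0,0,-0.1467],1]

```text
clock: 56.15
eef_pos: [0.6278, 0.0879, 0.3368]
orientation: [0.833, 0.553, -0.001, -0.002]
contact_force: [-0.2, -0.2, -1.3]
opening: 0.263
finger_force: 30.0
```

```bash
python3 - <<'E'
from pr import *
st(); c=cap('top'); top(c,.012,.0245,(.5546,-.318),.05);top(c,.027,.04,(.5546,-.318),.05)
go([.5545,-.3183,.33-.171],-36.1,0)
E
```

```text
t 56.15 q [0.035 0.574 1.607 0.002 0.965 0.434] tcp [0.6278 0.0879 0.3368] tool y bearing -22.9 z [-0.004  0.001 -1.   ] F [-0.2 -0.2 -1.3] op 0.263 ff 30.0
327 [390. 221.] c [ 553.9 -317.8] [66.5 56. ] 53.6 z [0.0149 0.0213 0.0237]
turn [-0.2  0.  13.2] shift [-402.7   90.6    6.8] | 413 mm
```

In the tool's units: -370 mm / 750 = -0.4933, 83 mm / 750 = 0.1107, 13.2 degrees / 90 = 0.1467.

>>> step_arm:
  series:
    - [[0,0,0.1467],[-0.4933,0.1107,0],1]
    - [[0,0,0.1467],[-0.4933,0.1107,0],1]
    - [[0,0,0.1467],[-0.4933,0.1107,0],1]
    - [[0,0,0.1467],[-0.4933,0.1107,0],1]
    - [[0,0,0.1467],[-0.4933,0.1107,0],1]
    - [[0,0,0.1467],[-0.4933,0.1107,0],1]
    - [[0,0,0.1467],[-0.4933,0.1107,0],1]
    - [[0,0,0.1467],[-0.4933,0.1107,0],1]

```text
clock: 57.0
eef_pos: [0.5593, -0.2886, 0.3372]
orientation: [0.892, 0.452, -0.001, -0.001]
contact_force: [0.2, 0.2, -1.9]
opening: 0.267
finger_force: 30.0
```

```bash
python3 - <<'E'
from pr import *
st(); go([.5544,-.3181,.30-.171],-36.1,0)
E
```

```text
t 57.0 q [-5.810e-01  5.680e-01  1.619e+00 -1.000e-03  9.580e-01  5.100e-02] tcp [ 0.5593 -0.2886  0.3372] tool y bearing -36.2 z [-0.003  0.001 -1.   ] F [ 0.2  0.2 -1.9] op 0.267 ff 30.0
turn [-0.2  0.  -0.1] shift [-26.7  13.6  37.2] | 48 mm
```

In the tool's units: 37 mm / 750 = 0.0493, 13.5 mm / 750 = 0.018.

>>> step_arm:
  series:
    - [[0,0,0],[-0.0347,0.018,0.0133],1]
    - [[0,0,0],[-0.0347,0.018,0.04],1]
    - [[0,0,0],[-0.0347,0.018,0.0493],1]
    - [[0,0,0],[-0.0347,0.018,0.0493],1]
    - [[0,0,0],[-0.0347,0.018,0.0493],1]
    - [[0,0,0],[-0.0347,0.018,0.0493],1]
    - [[0,0,0],[-0.0347,0.018,0.0493],1]
    - [[0,0,0],[-0.0347,0.018,0.0493],1]

```text
clock: 57.8
eef_pos: [0.5559, -0.3139, 0.3012]
orientation: [0.891, 0.453, -0.001, -0.001]
contact_force: [0.5, -0.1, -2.7]
opening: 0.271
finger_force: 30.0
```

```bash
python3 - <<'E'
from pr import *
st(); go([.5544,-.3182,.247-.171],-36.1,0)
c=cap('wrist','w14'); P=cloud(c);Z=P[...,2]; top(c,.08,.12,(.554,-.318),.07); top(c,.012,.026,(.554,-.318),.08)
E
```

```text
t 57.8 q [-0.617  0.621  1.626 -0.     0.896  0.013] tcp [ 0.5559 -0.3139  0.3012] tool y bearing -36.1 z [-0.002  0.001 -1.   ] F [ 0.5 -0.1 -2.7] op 0.271 ff 30.0
turn [-0.1  0.   0. ] shift [-4.4  1.5 54.2] | 54 mm
7717 [272. 212.] c [ 564.8 -301.7] [45.4 64.1] 54.2 z [0.1004 0.1017 0.1026]
```

View pics/w14.png

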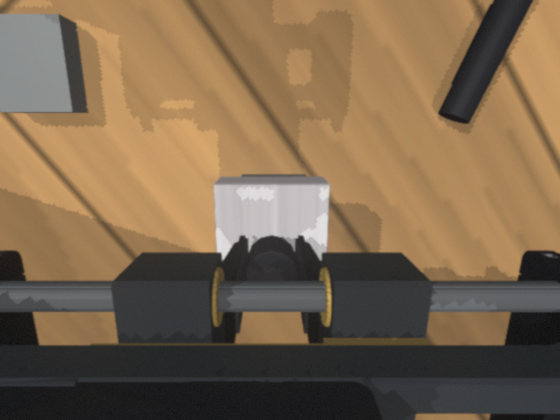

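Held cover at (272,210), twin just visible behind it at (272,177), first tray at (40,60). Correcting 4 mm and lowering to just above the rim.

In the tool's units: 42 mm / 750 = 0.056, -4.4 mm / 750 = -0.0059.

>>> step_arm:
  series:
    - [[0,0,0],[-0.0059,0.002,0],1]
    - [[0,0,0],[-0.0059,0.002,0.0133],1]
    - [[0,0,0],[-0.0059,0.002,0.0267],1]
    - [[0,0,0],[-0.0059,0.002,0.04],1]
    - [[0,0,0],[-0.0059,0.002,0.0493],1]
    - [[0,0,0],[-0.0059,0.002,0.056],1]
    - [[0,0,0],[-0.0059,0.002,0.056],1]
    - [[0,0,0],[-0.0059,0.002,0.056],1]

```text
clock: 58.65
eef_pos: [0.5543, -0.3185, 0.2587]
orientation: [0.891, 0.453, -0.001, -0.001]
contact_force: [-0.3, -0.2, -1.2]
opening: 0.265
finger_force: 30.0
```

```bash
python3 - <<'E'
from pr import *
st(); go([.5544,-.3182,.245-.171],-36.1,0)
c=cap('wrist','w15');top(c,.04,.058,(.554,-.318),.07); top(c,.008,.0245,(.554,-.318),.08)
E
```

```text
t 58.65 q [-0.625  0.676  1.652 -0.     0.815  0.006] tcp [ 0.5543 -0.3185  0.2587] tool y bearing -36.1 z [-0.002  0.001 -1.   ] F [-0.3 -0.2 -1.2] op 0.265 ff 30.0
turn [-0.2  0.  -0. ] shift [ 0.3 -0.1 13.7] | 14 mm
584 [272. 181.] c [ 576.2 -288.4] [ 1.2 64. ] 54.1 z [0.0416 0.0491 0.056 ]
```

In the tool's units: 13.5 mm / 750 = 0.018, 12 mm / 750 = 0.016.

>>> step_arm:
  series:
    - [[0,0,0],[0.0003,0,0.0027],1]
    - [[0,0,0],[0.0003,0,0.0053],1]
    - [[0,0,0],[0.0003,0,0.008],1]
    - [[0,0,0],[0.0003,0,0.0107],1]
    - [[0,0,0],[0.0003,0,0.0133],1]
    - [[0,0,0],[0.0003,0,0.016],1]
    - [[0,0,0],[0.0003,0,0.018],1]
    - [[0,0,0],[0.0003,0,0.018],1]

```text
clock: 59.5
eef_pos: [0.5543, -0.3183, 0.2449]
orientation: [0.891, 0.453, -0.001, -0.001]
contact_force: [0.0, 1.2, -2.6]
opening: 0.266
finger_force: 30.0
```

```bash
python3 -c "
from pr import *
st()"
```

```text
t 59.5 q [-0.624  0.695  1.661 -0.     0.789  0.006] tcp [ 0.5543 -0.3183  0.2449] tool y bearing -36.1 z [-0.003  0.002 -1.   ] F [ 0.   1.2 -2.6] op 0.266 ff 30.0
```

Height matches seated (+0.8 mm) and there is no jamming force. Releasing and rising.

In the tool's units: -110 mm / 750 = -0.1467, -75 mm / 750 = -0.1.

>>> step_arm:
  series:
    - [[0,0,0],[0,0,0.0008],1]
    - [[0,0,0],[0,0,0.0008],1]
    - [[0,0,0],[0,0,0.0008],0.6]
    - [[0,0,0],[0,0,0.0008],0.5]
    - [[0,0,0],[0,0,0.0008],0.5]
    - [[0,0,0],[0,0,-0.04],0.5]
    - [[0,0,0],[0,0,-0.1],0.5]
    - [[0,0,0],[0,0,-0.1467],0.5]

```text
clock: 60.3
eef_pos: [0.5546, -0.3185, 0.3573]
orientation: [0.891, 0.453, -0.001, -0.001]
contact_force: [0.0, -0.5, 0.4]
opening: 0.498
finger_force: 0.0
```

In the tool's units: -20 mm / 750 = -0.0267.

>>> step_arm:
  series:
    - [[0,0,0],[0,0,-0.0267],0.5]
    - [[0,0,0],[0,0,-0.0267],0.5]
    - [[0,0,0],[0,0,-0.0267],0.5]
    - [[0,0,0],[0,0,-0.0267],0.5]
    - [[0,0,0],[0,0,-0.0267],0.5]
    - [[0,0,0],[0,0,-0.0267],0.5]
    - [[0,0,0],[0,0,-0.0267],0.5]
    - [[0,0,0],[0,0,-0.0267],0.5]

```text
clock: 61.1
eef_pos: [0.5547, -0.3185, 0.3749]
orientation: [0.891, 0.453, -0.001, -0.001]
contact_force: [-0.4, 0.4, 0.3]
opening: 0.501
finger_force: 0.0
```

```bash
python3 - <<'E'
from pr import *
st(); c=cap('wrist','w16'); P=cloud(c); Z=P[...,2]; top(c,.035,.055,(.554,-.318),.07); top(c,.07,.1,(.554,-.318),.03)
m=(Z>.04)&(Z<.05)&(np.hypot(P[...,0]-.5544,P[...,1]+.3182)<.045); Q=P[m]; A=np.c_[Q[:,:2]-Q[:,:2].mean(0),np.ones(len(Q))]; print('plane',np.linalg.lstsq(A,Q[:,2],rcond=None)[0])
E
```

```text
t 61.1 q [-0.624  0.541  1.554 -0.     1.05   0.006] tcp [ 0.5547 -0.3185  0.3749] tool y bearing -36.1 z [-0.003  0.002 -1.   ] F [-0.4  0.4  0.3] op 0.501 ff 0.0
4409 [272. 196.] c [ 554.2 -318.6] [75.5 64.1] 54.0 z [0.0436 0.0446 0.0455]
705 [271. 207.] c [ 554.1 -318.5] [24.9 25.2] 38.9 z [0.0771 0.0784 0.0793]
plane [-0.00178023 -0.00132465  0.04455167]
```

View pics/w16.png

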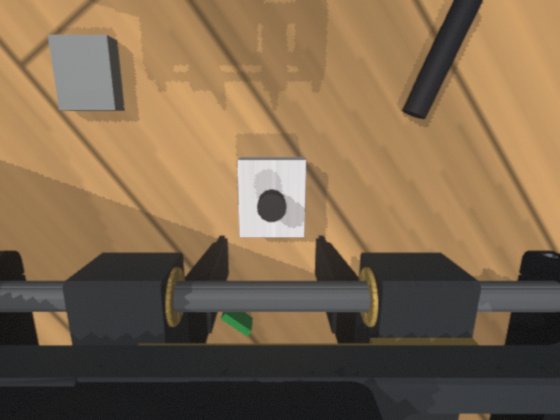

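The cover (272,198) is seated square with its top at 44.6 mm against 45 nominal, and level. The first tray lies flat at (85,72) and the hand is clear, so I'm handing it in.

```bash
python3 -c "
from cell import r
print(r.sign_off())"
```

```text
the job is handed in; nothing more can be done
None
```

The job is handed in, with no verdict returned: both slips stand carved edge down in the twin tray, the cover sits level and square on it, the first tray lies flat about 210 mm away, and the arm touched none of the bystanders.

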